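# Find the bar under the imaging deck, clamp the rail stop on it and load the gel tray

## Robot

A 7-joint arm with a two-finger parallel gripper is mounted at the origin on the work surface. World frame = base frame: x ahead of the robot, y to its left, z up, the work surface at z = 0. Lengths are in mm, angles in rad, forces in N, time in s.
With the tool pointing down it reaches from about 425 to 925 mm from the base axis. Payload 6.8 kg.
Tool frame: the origin (TCP) lies at the very end of the fingers, on their centre line; the grasp point (between the pads) lies 19 mm behind it; z points along the fingers, y is the line along which they close (so a half turn about z gives the same grasp; the last joint's range is limited). The gripper opens to 88 mm and grips with 3 to 60 N. Pads are 20 mm wide; open, the fingers measure 115 mm over their backs; the gripper's body (75 mm by 178 mm) begins 61 mm behind the grasp point.
Start: joints at [-0.108, 0.477, 0.022, 1.555, -0.011, 1.109, -0.083], TCP at [675.017, 0.007, 222.664] pointing down, gripper open.
Joint ranges: [-2.96, 2.96], [-0.34, 2.1], [-1.41, 1.46], [0.24, 2.44], [-1.37, 4.51], [0.17, 1.92], [-2.96, 2.96]. Speed limits (rad/s): [2.39, 2.39, 3.14, 3.14, 3.14, 3.14, 3.14].

## Interface

Orientations are given as a unit quaternion [x, y, z, w].
In Python, from workcell import robot gives the robot as it stands.
- The arm moves only by the tool send_rows, never from a script. Its argument "increments" is a list of rows, each an object of numbers: "tx", "ty", "tz": the shift along the tool's x, y, z normalised to -1 to 1, where 1 is 50 cm; "rx", "ry", "rz": the turn, a rotation vector about the tool's x, y, z normalised to -1 to 1, where 1 is 90 degrees; "jaw": the opening in per cent of the stroke, from 0 (shut) to 100 (fully open). A call has 1 to 12 rows; each row is the pose to reach, as a shift and turn from the pose commanded when the call began, along the tool's axes at that moment; what a row does not reach only later rows make up. A row lasts 1/10 s, in which the tool goes at most 50 mm and 8.59 degrees, less where a joint would pass 70% of its speed; a pose out of reach is approached as far as the arm can. A call with a number of a shift or a turn outside -1 to 1 is refused whole. A call with a gripper value outside its range is refused whole. The fingers move at their own pace and stop on an object; "newtons" is the grip in N (left out, the last holds). Time passes only in rows, so rows that repeat a pose let the fingers close. It gives the time, the measured TCP pose, the force, the opening and the grip force at its end, in the units of the state.
- robot.get_state(): the state, without advancing time (a new reading comes with each control period).
- robot.read_camera(name): name is "scene" or "side" or "wrist"; returns a dict with "color" (384x512x3 uint8, red, green, blue), "K" (3x3 intrinsics, pixels), "world_from_camera" (4x4, takes a point from camera to world coordinates). Camera axes: x right, y up, looking along -z (the intrinsics and any distortion apply to the point x, -y, -z); pixel columns grow to the right and rows downward; lengths in mm; the calibration is good to about 2 mm. A picture is of the moment at which its call begins. There is no depth.
- robot.sign_off(): hands the job in; it is judged then, once.
The state is a dict: "t": time; "joint_positions": joint angles; "qvel": joint speeds; "joint_efforts": joint torques, N m; "ee_pos": TCP position; "orientation": TCP orientation; "force": force on the tool from outside, world axes, zero at the start; "torque": the same for the moment, N m; "width": opening from 0.0 (shut) to 1.0 (fully open); "gripper_force": force on a finger pad.
Only numpy, scipy, OpenCV 4.12 (cv2) and the standard library are available. Lean on these libraries where they do the work, as an engineer would, in place of code of your own. Each camera call takes 0.05 s, during which the arm holds its last target. There are 200 camera calls.

## Task

The grey deck of the imaging-station riser is a thin sheet that only bears weight above one hidden cross-bar: press along the sheet to find the bar, then slide the rail stop to where it will hold the blue tray with its middle over the bar and flip the orange cam lever right down to clamp it. Finish with the tray slid up against the clamped stop and every gel jar that is on the bench put into the tray, and leave the gel bottle, the wipes tub and the glove box where they are.

Things in the scene. Friction and masses are not known exactly. Their poses are not given: they have to be found in the camera images.
- riser: imaging-station riser, fixed: aluminium frame 230 mm (x) by 460 mm (y), origin on the bench below the middle of its deck, own y along its length, z up. Deck top 50 mm above the bench; near lip (x -105 to -85 mm) and far-side rail (x 85 to 125 mm) 60 mm; end pieces (y beyond +-210 mm) level with the deck.
- deck_mid (a point): middle of the deck's top. The grey sheet spans x +-85 and y +-210 mm. Below it, along x over its full width, lies one round bar 30 mm thick, its axis between y -45 and 85 mm. Under 6 N of a fingertip the sheet gives 4 to 10 mm; within 10 mm of the bar's axis under 2 mm, then gradually more until at 25 mm off the bar is not felt. It bottoms out at 12 mm anywhere.
- stop (a joint): place of the sliding stop along the rail, m, growing along the riser's +y; the stop's face (point stop_face) is at riser y = this value minus 22 mm. With the lever up it slides with about 2 N; clamped it holds against 15 N, creeping about 1 mm a second under such a push.
- stop_face (a point): on the stop: point of the face that looks along the riser's -y, to the tray, 23 mm above the deck at riser x 45 mm; axes as the riser's. The face is that of an upright fence plate 10 mm thick (to +y), over riser x 0 to 125 mm, from 6 to 40 mm above the deck. Pinch the plate across its thickness from above to draw the stop along the rail.
- cam_lever (a joint): angle of the orange cam lever on the stop, rad: 0 upright (free), 1.57 flat along the riser's +y (clamped; ends at 1.6). From about 0.7 rad the cam bites and it needs a few N more at the tip; it stays where it is left.
- lever_hinge (a point): hinge of the cam lever, axis along the riser's x, 80 mm above the bench at riser x 105 mm, 30 mm to +y of the stop's face, between two black cheeks that rise 28 mm over the rail and reach 20 mm along y to either side.
- lever_tip (a point): tip of the orange lever, 78 mm from its hinge; the handle is a straight bar 16 mm wide (x) and 10 mm thick, slightly wider at the tip.
- tray: loose open blue tray on two skids, 164 mm (x) by 116 mm (y), origin under its centre at deck level, axes as the riser's; stands between lip and rail with 3 mm play a side, at first at the deck's -y end. Floor 8 mm and rim 34 mm above the origin, walls 4 mm, 0.24 to 0.39 kg, slides with 1 to 3 N. It touches the stop when the face is 58 mm (its half length) from its centre.
- jar0: square white gel jar with a blue band and a round green cap: body 46 by 46 by 52 mm with flat sides along its own x and y, cap 39 mm across and 18 mm high, 70 mm tall in all, 0.1 to 0.18 kg; origin at the centre of its underside, own z towards the cap. It starts upright on the bench at the riser's +y end (or is absent).
- jar0_mid (a point): middle of jar0, on its axis 35 mm from its underside
- jar1: square white gel jar with a blue band and a round green cap: body 46 by 46 by 52 mm with flat sides along its own x and y, cap 39 mm across and 18 mm high, 70 mm tall in all, 0.1 to 0.18 kg; origin at the centre of its underside, own z towards the cap. It starts upright on the bench at the riser's +y end (or is absent).
- jar1_mid (a point): middle of jar1, on its axis 35 mm from its underside
- jar2: square white gel jar with a blue band and a round green cap: body 46 by 46 by 52 mm with flat sides along its own x and y, cap 39 mm across and 18 mm high, 70 mm tall in all, 0.1 to 0.18 kg; origin at the centre of its underside, own z towards the cap. It starts upright on the bench at the riser's +y end (or is absent).
- jar2_mid (a point): middle of jar2, on its axis 35 mm from its underside
- jar3: square white gel jar with a blue band and a round green cap: body 46 by 46 by 52 mm with flat sides along its own x and y, cap 39 mm across and 18 mm high, 70 mm tall in all, 0.1 to 0.18 kg; origin at the centre of its underside, own z towards the cap. It starts upright on the bench at the riser's +y end (or is absent).
- jar3_mid (a point): middle of jar3, on its axis 35 mm from its underside
- gel_bottle: bystander: yellow squeeze bottle with a red cap, 60 mm across and 150 mm tall, standing beyond the jars; origin at its underside
- wipes_tub: bystander: white and blue wipes tub, 90 mm across and 130 mm tall, standing past the riser's -y end; origin at its underside
- glove_box: bystander: white and green glove box, 120 by 100 by 70 mm, on the bench near the robot at its right; origin at its underside

How it is judged (in metres and radians):
On the way, in this order (a step that is already met when the one before it is completed fails the run):
1. the sheet is pressed with the fingers over the hidden bar, so that it bears on the bar (contact force between bar_c0 and anything else above 1.5 N and contact force between the fingers and riser above 1.5 N).
2. the stop is at its place (its face 58 mm from the bar's axis on the +y side, within 15 mm) and its cam lever is flipped down (over 1.35 rad) (y of bar_c0 in the frame of stop_face between -0.073 and -0.043 m and value of joint cam_lever above 1.35 rad), for 0.2 s.
At the end, for the whole second after the job is handed in: the stop is clamped (lever past 1.35 rad), its face 58 mm (within 15) to the +y side of the bar's axis; the tray is level on the deck against the face (gap under 6 mm), its middle within 17 mm of the bar's axis; every jar present is in the tray, upright or lying; all is at rest (all of step 2 and y of bar_c0 in the frame of tray between -0.017 and 0.017 m and y of stop_face in the frame of tray between 0.05 and 0.064 m and angle between tray's own z axis and vertical below 0.1 rad and linear speed of each of tray, jar0, jar1, jar2, jar3 below 0.02 m/s and x of jar0_mid in the frame of tray between -0.06 and 0.06 m and y of jar0_mid in the frame of tray between -0.036 and 0.036 m and z of jar0_mid in the frame of tray between 0.01 and 0.06 m and x of jar1_mid in the frame of tray between -0.06 and 0.06 m and y of jar1_mid in the frame of tray between -0.036 and 0.036 m and z of jar1_mid in the frame of tray between 0.01 and 0.06 m and x of jar2_mid in the frame of tray between -0.06 and 0.06 m and y of jar2_mid in the frame of tray between -0.036 and 0.036 m and z of jar2_mid in the frame of tray between 0.01 and 0.06 m and x of jar3_mid in the frame of tray between -0.06 and 0.06 m and y of jar3_mid in the frame of tray between -0.036 and 0.036 m and z of jar3_mid in the frame of tray between 0.01 and 0.06 m); the robot touches nothing.
It fails at once if a bystander (gel bottle, wipes tub, glove box) is moved more than 30 mm or tipped (distance of any of gel_bottle, wipes_tub, glove_box from where it was at the start of the episode above 0.03 m or angle between any of gel_bottle, wipes_tub, glove_box's own z axis and vertical above 0.4 rad).
Of jar0, jar1, jar2, jar3 only 2 to 4 are there at a start; the rules pass over those that are not, and their reading is None.
At some moment in a run one of jar0, jar1, jar2, jar3 may be knocked a few centimetres aside while the robot is not near it.
Once in a run the grip may slacken for a moment while it holds something.
It also fails if it takes over 210 s, if anything falls off the work surface, if the arm or the gripper's body presses on something with over 40 N, if the wrist force passes 120 N, or if a joint passes its speed limit or range.

## Working session

There is one attempt and no reset: what is moved stays moved. The work goes in short steps, Python scripts to look and compute and a tool call to move; the robot and the scene stay as the last step left them, time stands still between calls to the robot, and variables do not carry over. Pictures are saved under pics/ and viewed, at most 14 in all, crops included, and the job is handed in when it is done.

Besides the shell and the picture viewer there is one more tool, called after "Request:" as name(argument=value, ...), one argument or row to a line, values as JSON. send_rows: Moves the arm, as the interface text tells. Scaled input: -1 to 1 covers 50 cm each way for a shift and 90 degrees each way for a turn. Its arguments: {"type":"object","properties":{"increments":{"type":"array"},"newtons":{"type":"number"}},"required":["increments"]}

```bash
ls; mkdir -p pics; cat > h.py <<'E'
import numpy as np, cv2
from workcell import robot
def snap(n,f=None):
    c=robot.read_camera(n)
    if f: cv2.imwrite(f,cv2.cvtColor(c["color"],cv2.COLOR_RGB2BGR))
    return c
def ray(c,u,v):
    K=np.array(c["K"]);T=np.array(c["world_from_camera"])
    d=np.linalg.inv(K)@[u,v,1]; d=T[:3,:3]@[d[0],-d[1],-d[2]]
    return T[:3,3],d
def onz(c,u,v,z):
    o,d=ray(c,u,v); return (o+d*(z-o[2])/d[2]).round(1)
def proj(c,p):
    K=np.array(c["K"]);T=np.array(c["world_from_camera"])
    q=T[:3,:3].T@(np.array(p)-T[:3,3]); q=K@[q[0],-q[1],-q[2]]; return (q[:2]/q[2]).round(1)
E
python3 - <<'E'
from h import *
for n in("scene","side","wrist"):
    c=snap(n,f"pics/{n}0.png"); print(n,np.array(c["K"]).tolist(),np.array(c["world_from_camera"]).round(2).tolist(),[k for k in c])
a=[cv2.imread(f"pics/{n}0.png") for n in("scene","side")]
print(robot.get_state())
E
```

```text
pics
scene [[358.55580604411216, 0.0, 255.54254347856624], [0.0, 358.55580604411216, 189.24497854039737], [0.0, 0.0, 1.0]] [[-0.58, -0.66, 0.48, 1044.54], [0.82, -0.48, 0.33, 300.83], [0.01, 0.58, 0.81, 988.88], [0.0, 0.0, 0.0, 1.0]] ['color', 'K', 'world_from_camera']
side [[434.8887256702974, 0.0, 259.66944623565144], [0.0, 434.8887256702974, 193.7565072549107], [0.0, 0.0, 1.0]] [[-0.75, 0.48, -0.46, -68.85], [-0.66, -0.52, 0.54, 643.9], [0.02, 0.71, 0.71, 1008.89], [0.0, 0.0, 0.0, 1.0]] ['color', 'K', 'world_from_camera']
wrist [[331.6674860626446, 0.0, 253.75271174133317], [0.0, 331.6674860626446, 191.9245520229283], [0.0, 0.0, 1.0]] [[1.0, -0.0, 0.0, 673.92], [0.0, 0.96, 0.29, 80.13], [-0.0, -0.29, 0.96, 384.45], [0.0, 0.0, 0.0, 1.0]] ['color', 'K', 'world_from_camera']
{'t': 0.15, 'joint_positions': array([-0.10812856,  0.477601  ,  0.02234733,  1.55615215, -0.01152518,
        1.10932755, -0.08311768]), 'qvel': array([ 0.00163662, -0.00300506, -0.00170467, -0.00406623,  0.00125786,
       -0.00011708,  0.00026254]), 'joint_efforts': array([ 2.56581799e-03, -5.83290482e+01,  1.53667007e+00, -2.72875071e+01,
       -5.42110554e-02,  1.44432642e-02,  8.67239464e-05]), 'ee_pos': array([6.74557458e+02, 2.22081523e-02, 2.21941756e+02]), 'orientation': array([ 7.07100399e-01,  7.07112837e-01, -5.05672138e-04, -4.54959690e-04]), 'force': array([ 0.5084325 ,  0.77181709, -0.38977427]), 'torque': array([-0.01333872,  0.02276495, -0.05741038]), 'gripper_force': 0.0, 'width': 0.9969143362419067}
```

View pics/scene0.png

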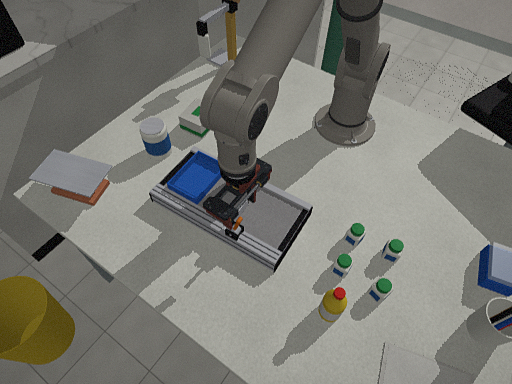

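View pics/side0.png

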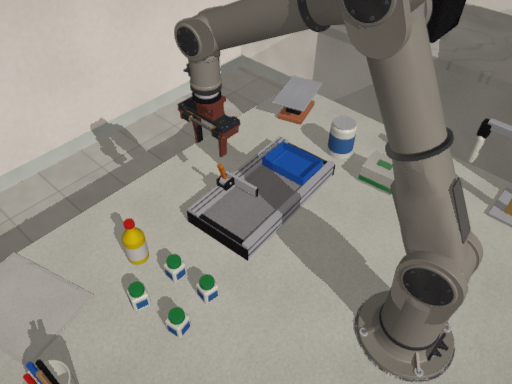

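Four jars (green caps: scene ≈ (356,231), (394,246), (343,262), (382,288)), the tray at the riser's −y end (scene ≈ (195,177)), the lever at side ≈ (222,171). I'll crop the riser closer and compute caps.

```bash
python3 - <<'E'
from h import *
for n,(x0,y0,w,h) in {"scene":(140,140,180,135),"side":(180,130,170,127)}.items():
    c=robot.read_camera(n); im=cv2.cvtColor(c["color"],cv2.COLOR_RGB2BGR)
    if n=="side": cv2.imwrite("pics/side_c.png",cv2.resize(im[y0:y0+h,x0:x0+w],(w*4,h*4),interpolation=cv2.INTER_CUBIC))
    hsv=cv2.cvtColor(im,cv2.COLOR_BGR2HSV)
    for nm,lo,hi,z in(("green",(50,120,40),(80,255,255),70),("orange",(8,150,120),(18,255,255),140),("blue",(105,150,60),(125,255,255),84),("red",(0,180,120),(5,255,255),150)):
        m=cv2.inRange(hsv,lo,hi)
        k,l,s,ce=cv2.connectedComponentsWithStats(m)
        for i in range(1,k):
            if s[i,4]>25: print(n,nm,ce[i].round(1),s[i,:5],onz(c,*ce[i],z))
E
```

```text
scene green [196.4 111.3] [192 106   8  10  39] [ 338.5 -455.2   70. ]
scene green [194.7 130.9] [180 125  29  12  78] [ 419.5 -393.2   70. ]
scene green [357.1 229.2] [351 223  13  13 133] [444.7 254.2  70. ]
scene green [395.6 245.6] [389 239  14  14 145] [429.3 367.5  70. ]
scene green [344.  260.4] [337 254  15  14 154] [555.7 268.3  70. ]
scene green [383.6 285.2] [376 278  16  15 174] [558.3 387.   70. ]
scene blue [158.3 146.7] [143 134  28  21 271] [ 557.2 -433.3   84. ]
scene blue [195.6 177. ] [ 167  151   55   53 1677] [ 581.7 -246.7   84. ]
scene blue [350.1 239.9] [346 236   9   9  29] [497.  254.2  84. ]
scene blue [489.7 275.2] [478 245  34  51 588] [374.4 605.9  84. ]
scene blue [389.9 257.6] [385 255  11   6  34] [482.1 367.9  84. ]
scene blue [337.5 271.7] [333 268  10   8  31] [602.8 269.6  84. ]
scene blue [374. 295.] [370 290   9  11  37] [604.5 376.   84. ]
scene blue [503.6 323.1] [495 317  17  12  87] [483.3 667.1  84. ]
scene red [339.6 292.2] [335 287  10  11  87] [678.3 300.4 150. ]
side green [372.2 182.7] [359 176  28  15  94] [ 316.6 -349.2   70. ]
side 
[... 302 characters left out ...]
2 174] [ 663.6 -375.5  140. ]
side orange [221.9 170.5] [218 164   9  15  50] [648.6 -15.7 140. ]
side blue [339.2 146. ] [329 138  23  16 246] [ 489.9 -416.3   84. ]
side blue [292.1 162.5] [ 262  142   62   43 1513] [ 554.4 -240.3   84. ]
side blue [180.8 273.8] [177 270   8   9  36] [493.2 289.4  84. ]
side blue [212.6 295.8] [209 292   9   9  38] [387.5 279.9  84. ]
side blue [142.  303.8] [137 300  11   9  49] [496.7 408.2  84. ]
side blue [185.7 327.6] [183 323   7  11  30] [372.9 379.6  84. ]
side blue [ 31.6 367.8] [ 26 362  12  16  86] [546.  661.1  84. ]
side red [128.7 223.7] [124 219  10  10  83] [671.6 302.1 150. ]
side red [ 28.7 378.9] [ 24 374  12  10  70] [485.9 674.6 150. ]
```

View pics/side_c.png

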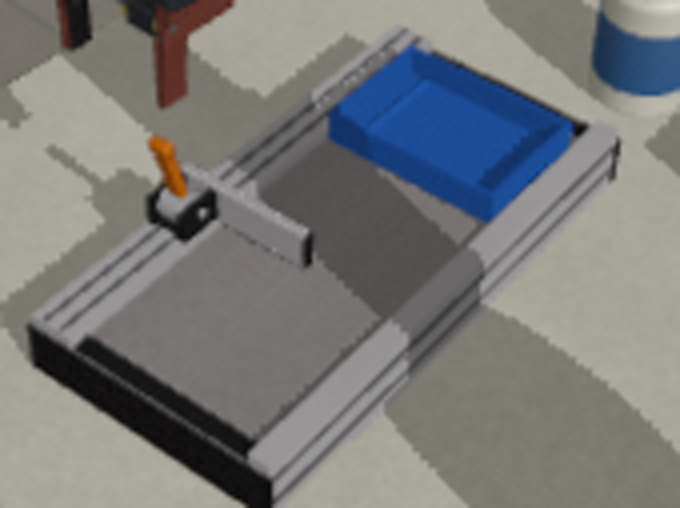

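```bash
python3 - <<'E'
from h import *
c=snap("side")
P={}
for n,(a,b),z in(("lip+in",(250,458),60),("lip+out",(272,480),60),("rail+out",(35,322),60),("rail+in",(80,340),60),("lip-in",(587,125),60),("lip-out",(618,145),60),("rail-out",(403,27),60),("rail-in",(430,42),60),
 ("trayA",(330,120),84),("trayB",(412,47),84),("trayC",(572,125),84),("trayD",(490,195),84),("fence_top_near",(312,236),90),("fence_top_far",(190,166),90),("levertip",(158,140),157)):
    print(n,onz(c,180+a/4,130+b/4,z))
E
```

```text
lip+in [455.4 101.6  60. ]
lip+out [431.2 105.4  60. ]
rail+out [660.9 115.6  60. ]
rail+in [623.  105.4  60. ]
lip-in [ 489.1 -347.3   60. ]
lip-out [ 455.3 -343.9   60. ]
rail-out [ 688.3 -345.8   60. ]
rail-in [ 657.  -345.3   60. ]
trayA [ 633.8 -184.4   84. ]
trayB [ 645.6 -304.4   84. ]
trayC [ 484.  -313.9   84. ]
trayD [ 482.1 -201.5   84. ]
fence_top_near [550.1 -68.4  90. ]
fence_top_far [673.6 -62.3  90. ]
levertip [657.1 -15.3 157. ]
```

Request:
send_rows(
  increments=[
    {"tx":-0.05,"ty":-0.086,"tz":-0.0,"rz":0.08,"jaw":0},
    {"tx":-0.1,"ty":-0.17,"tz":0.0,"rz":0.16,"jaw":0},
    {"tx":-0.15,"ty":-0.25,"rz":0.25,"jaw":0},
    {"tx":-0.202,"ty":-0.344,"tz":0,"rz":0.34,"jaw":0},
    {"tx":-0.202,"ty":-0.344,"rz":0.96,"jaw":0},
    {"tx":-0.202,"ty":-0.344,"rz":0.96,"jaw":0},
    {"tx":-0.202,"ty":-0.344,"rz":0.96,"jaw":0},
    {"tx":-0.202,"ty":-0.344,"rz":0.96,"jaw":0},
    {"tx":-0.202,"ty":-0.344,"rz":0.96,"jaw":0},
    {"tx":-0.202,"ty":-0.344,"rz":0.96,"jaw":0},
    {"tx":-0.202,"ty":-0.344,"rz":0.96,"jaw":0},
    {"tx":-0.202,"ty":-0.344,"rz":0.96,"jaw":0},
  ],
)

```text
invalid input
```

```bash
python3 - <<'E'
from h import *
c=snap("wrist","pics/w1.png"); np.save("w1.npy",np.array(c["world_from_camera"]))
print(np.array(c["world_from_camera"]).round(2).tolist())
s=robot.get_state(); print(s["t"],s["ee_pos"],s["orientation"],s["force"],s["width"])
E
```

```text
[[1.0, -0.0, 0.0, 674.11], [0.0, 0.96, 0.29, 80.12], [-0.0, -0.29, 0.96, 384.99], [0.0, 0.0, 0.0, 1.0]]
0.35 [ 6.74865833e+02 -7.94908860e-03  2.22417485e+02] [ 7.07111439e-01  7.07102089e-01 -1.68010896e-04 -1.42428238e-04] [-0.23280885 -0.08433936 -0.67423856] 0.9983288179792872
```

View pics/w1.png

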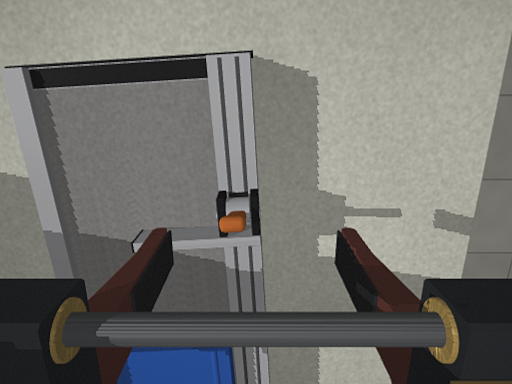

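The wrist view (unmoved arm) shows the riser's +y end: rail outer corner (252,54), lip outer corner (6,68), fence near end (138,232), lever tip (232,222). The move was refused, likely for missing fields; I'll send all fields.

Request:
send_rows(
  increments=[
    {"tx":-0.202,"ty":-0.344,"tz":0,"rx":0,"ry":0,"rz":0.96,"jaw":0},
    {"tx":-0.202,"ty":-0.344,"tz":0,"rx":0,"ry":0,"rz":0.96,"jaw":0},
    {"tx":-0.202,"ty":-0.344,"tz":0,"rx":0,"ry":0,"rz":0.96,"jaw":0},
    {"tx":-0.202,"ty":-0.344,"tz":0,"rx":0,"ry":0,"rz":0.96,"jaw":0},
    {"tx":-0.202,"ty":-0.344,"tz":0,"rx":0,"ry":0,"rz":0.96,"jaw":0},
    {"tx":-0.202,"ty":-0.344,"tz":0,"rx":0,"ry":0,"rz":0.96,"jaw":0},
    {"tx":-0.202,"ty":-0.344,"tz":0,"rx":0,"ry":0,"rz":0.96,"jaw":0},
    {"tx":-0.202,"ty":-0.344,"tz":0,"rx":0,"ry":0,"rz":0.96,"jaw":0},
    {"tx":-0.202,"ty":-0.344,"tz":0,"rx":0,"ry":0,"rz":0.96,"jaw":0},
    {"tx":-0.202,"ty":-0.344,"tz":0,"rx":0,"ry":0,"rz":0.96,"jaw":0},
    {"tx":-0.202,"ty":-0.344,"tz":0,"rx":0,"ry":0,"rz":0.96,"jaw":0},
    {"tx":-0.202,"ty":-0.344,"tz":0,"rx":0,"ry":0,"rz":0.96,"jaw":0},
  ],
  newtons=20,
)

```text
t: 1.55
ee_pos: [503.0, -100.9, 222.7]
orientation: [0.999, 0.033, 0.0, 0.0]
force: [-0.3, -0.6, -0.2]
width: 0.009
gripper_force: 0.0
```

```bash
python3 - <<'E'
from h import *
c=snap("wrist","pics/w2.png")
print(np.array(c["world_from_camera"]).round(2).tolist())
s=robot.get_state(); print(s["t"],s["ee_pos"],s["orientation"],s["force"],s["width"])
c["world_from_camera"]=np.load("w1.npy")
for n,u,v,z in(("rail+out",252,54,60),("rail+in",207,57,60),("lip+out",6,68,60),("fence near top",135,246,90),("fence r",232,247,90),("lever",232,222,158)):print(n,onz(c,u,v,z))
E
```

```text
[[0.07, 0.95, 0.29, 582.36], [-1.0, 0.06, 0.02, -95.76], [0.0, -0.29, 0.96, 385.39], [0.0, 0.0, 0.0, 1.0]]
1.6 [ 503.01394896 -100.92665869  222.71575625] [ 9.99447913e-01  3.32244924e-02  5.32900633e-05 -7.40182677e-06] [0.71843432 0.12553755 0.16151115] 0.004806810428851918
rail+out [672.3 111.9  60. ]
rail+in [631.2 109.3  60. ]
lip+out [445.9  99.8  60. ]
fence near top [557.7 -65.5  90. ]
fence r [652.7 -66.5  90. ]
lever [658.  -12.4 158. ]
```

View pics/w2.png

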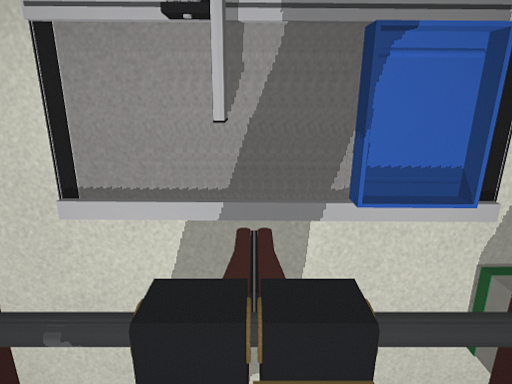

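The wrist view shows the deck between black end (x≈60 px) and tray (356–500 px), the lip's outer edge at rows 219–221, and the fence's near end at (213–227,121), aligned with the tool to within a degree.

```bash
python3 - <<'E'
from h import *
c=snap("wrist")
for n,u,v,z in(("lip+out",60,219,60),("lip-out",498,221,60),("lip+in",58,202,60),("lip-in",499,207,60),("fence +y",213,121,90),("fence face",228,121,90),("fence face far",226,10,90),("rail in L",40,19,60),("tray c1",358,207,84),("tray c2",476,207,84),("tray c3",513,22,84),("tray c4",375,21,84)):print(n,onz(c,u,v,z))
E
```

```text
lip+out [440.   98.7  60. ]
lip-out [ 468.5 -361.7   60. ]
lip+in [458.9  98.8  60. ]
lip-in [ 484.  -358.3   60. ]
fence +y [554.7 -62.1  90. ]
fence face [555.6 -75.2  90. ]
fence face far [642.3 -69.7  90. ]
rail in L [630.3  96.8  60. ]
tray c1 [ 482.2 -203.3   84. ]
tray c2 [ 489.8 -316.8   84. ]
tray c3 [ 650.5 -304.9   84. ]
tray c4 [ 643.7 -191.6   84. ]
```

Request:
send_rows(
  increments=[
    {"tx":0.02,"ty":0.067,"tz":0.09,"rx":0,"ry":0,"rz":0,"jaw":0},
    {"tx":0.02,"ty":0.134,"tz":0.18,"rx":0,"ry":0,"rz":0,"jaw":0},
    {"tx":0.02,"ty":0.134,"tz":0.26,"rx":0,"ry":0,"rz":0,"jaw":0},
    {"tx":0.02,"ty":0.134,"tz":0.325,"rx":0,"ry":0,"rz":0,"jaw":0},
    {"tx":0.02,"ty":0.134,"tz":0.335,"rx":0,"ry":0,"rz":0,"jaw":0},
    {"tx":0.02,"ty":0.134,"tz":0.345,"rx":0,"ry":0,"rz":0,"jaw":0},
    {"tx":0.02,"ty":0.134,"tz":0.349,"rx":0,"ry":0,"rz":0,"jaw":0},
    {"tx":0.02,"ty":0.134,"tz":0.351,"rx":0,"ry":0,"rz":0,"jaw":0},
    {"tx":0.02,"ty":0.134,"tz":0.352,"rx":0,"ry":0,"rz":0,"jaw":0},
    {"tx":0.02,"ty":0.134,"tz":0.352,"rx":0,"ry":0,"rz":0,"jaw":0},
  ],
)

```text
t: 2.65
ee_pos: [518.4, -167.2, 47.8]
orientation: [0.999, 0.032, 0.001, 0.0]
force: [0.7, -0.6, 0.4]
width: 0.01
gripper_force: 1.0
```

Request:
send_rows(
  increments=[
    {"tx":0,"ty":0,"tz":0.005,"rx":0,"ry":0,"rz":0,"jaw":0},
    {"tx":0,"ty":0,"tz":0.005,"rx":0,"ry":0,"rz":0,"jaw":0},
    {"tx":0,"ty":0,"tz":0.005,"rx":0,"ry":0,"rz":0,"jaw":0},
  ],
)

```text
t: 2.95
ee_pos: [518.4, -167.3, 44.7]
orientation: [1.0, 0.032, 0.001, 0.0]
force: [1.6, 0.2, 5.4]
width: 0.007
gripper_force: 2.5
```

Request:
send_rows(
  increments=[
    {"tx":0,"ty":-0.02,"tz":0,"rx":0,"ry":0,"rz":0,"jaw":0},
    {"tx":0,"ty":-0.04,"tz":0,"rx":0,"ry":0,"rz":0,"jaw":0},
    {"tx":0,"ty":-0.04,"tz":0,"rx":0,"ry":0,"rz":0,"jaw":0},
  ],
)

```text
t: 3.25
ee_pos: [518.0, -164.8, 46.8]
orientation: [1.0, 0.025, 0.005, 0.01]
force: [2.5, -40.9, 2.9]
width: 0.003
gripper_force: 21.7
```

Request:
send_rows(
  increments=[
    {"tx":0,"ty":-0.02,"tz":0,"rx":0,"ry":0,"rz":0,"jaw":0},
    {"tx":0,"ty":-0.04,"tz":0,"rx":0,"ry":0,"rz":0,"jaw":0},
    {"tx":0,"ty":-0.04,"tz":0,"rx":0,"ry":0,"rz":0,"jaw":0},
  ],
)

```text
t: 3.55
ee_pos: [516.7, -152.7, 47.2]
orientation: [1.0, 0.022, 0.006, 0.014]
force: [2.5, -60.1, -1.0]
width: 0.004
gripper_force: 29.5
```

Request:
send_rows(
  increments=[
    {"tx":0,"ty":-0.02,"tz":0,"rx":0,"ry":0,"rz":0,"jaw":0},
    {"tx":0,"ty":-0.04,"tz":0,"rx":0,"ry":0,"rz":0,"jaw":0},
    {"tx":0,"ty":-0.04,"tz":0,"rx":0,"ry":0,"rz":0,"jaw":0},
  ],
)

```text
t: 3.85
ee_pos: [516.4, -150.6, 48.4]
orientation: [1.0, 0.015, 0.009, 0.023]
force: [4.0, -106.4, -9.9]
width: 0.001
gripper_force: 46.2
```

Request:
send_rows(
  increments=[
    {"tx":0,"ty":0.04,"tz":0,"rx":0,"ry":0,"rz":0,"jaw":0},
    {"tx":0,"ty":0.085,"tz":0,"rx":0,"ry":0,"rz":0,"jaw":0},
    {"tx":0,"ty":0.085,"tz":-0.01,"rx":0,"ry":0,"rz":0,"jaw":0},
    {"tx":0,"ty":0.085,"tz":-0.02,"rx":0,"ry":0,"rz":0,"jaw":0},
    {"tx":0,"ty":0.085,"tz":-0.05,"rx":0,"ry":0,"rz":0,"jaw":0},
  ],
)

```text
t: 4.35
ee_pos: [514.7, -149.4, 68.3]
orientation: [1.0, 0.032, -0.002, -0.0]
force: [-0.0, 0.1, 0.2]
width: 0.003
gripper_force: 0.0
```

```bash
python3 - <<'E'
from h import *
c=snap("wrist","pics/w3.png")
s=robot.get_state(); print(s["t"],s["ee_pos"],s["orientation"],s["force"],s["width"])
E
```

```text
4.4 [ 516.48506897 -149.89628613   70.96880312] [9.99506149e-01 3.14184665e-02 5.27357125e-04 2.46171629e-04] [ 0.14948243 -0.7390156   0.87041975] 0.006549070577648798
```

View pics/w3.png

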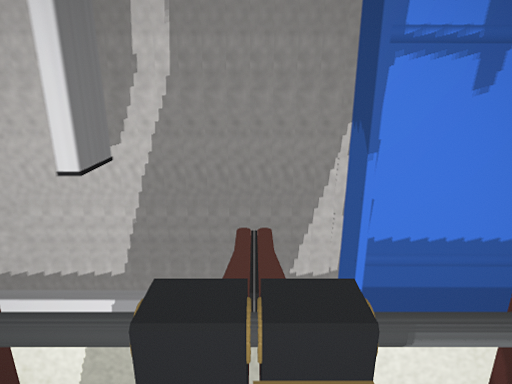

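The view shows the deck, tray and fence undisturbed; the sheet snagged the finger when sliding, so I'll lift between presses.

Request:
send_rows(
  increments=[
    {"tx":0,"ty":0,"tz":0.03,"rx":0,"ry":0,"rz":0,"jaw":0},
    {"tx":0,"ty":0,"tz":0.04,"rx":0,"ry":0,"rz":0,"jaw":0},
    {"tx":0,"ty":0,"tz":0.046,"rx":0,"ry":0,"rz":0,"jaw":0},
    {"tx":0,"ty":0,"tz":0.046,"rx":0,"ry":0,"rz":0,"jaw":0},
  ],
)

```text
t: 4.8
ee_pos: [515.6, -149.4, 45.8]
orientation: [1.0, 0.032, -0.001, -0.0]
force: [-0.9, 2.0, 3.3]
width: 0.002
gripper_force: 1.6
```

Soft here (3.3 N at 4 mm). Next points, 20 mm apart.

Request:
send_rows(
  increments=[
    {"tx":0,"ty":0,"tz":-0.02,"rx":0,"ry":0,"rz":0,"jaw":0},
    {"tx":0,"ty":-0.04,"tz":-0.02,"rx":0,"ry":0,"rz":0,"jaw":0},
    {"tx":0,"ty":-0.04,"tz":-0.01,"rx":0,"ry":0,"rz":0,"jaw":0},
    {"tx":0,"ty":-0.04,"tz":-0.004,"rx":0,"ry":0,"rz":0,"jaw":0},
    {"tx":0,"ty":-0.04,"tz":0,"rx":0,"ry":0,"rz":0,"jaw":0},
    {"tx":0,"ty":-0.04,"tz":0,"rx":0,"ry":0,"rz":0,"jaw":0},
  ],
)

```text
t: 5.4
ee_pos: [515.0, -130.1, 46.2]
orientation: [1.0, 0.031, 0.0, -0.0]
force: [0.1, 1.9, 4.5]
width: 0.007
gripper_force: 2.0
```

Request:
send_rows(
  increments=[
    {"tx":0,"ty":0,"tz":-0.02,"rx":0,"ry":0,"rz":0,"jaw":0},
    {"tx":0,"ty":-0.04,"tz":-0.02,"rx":0,"ry":0,"rz":0,"jaw":0},
    {"tx":0,"ty":-0.04,"tz":-0.01,"rx":0,"ry":0,"rz":0,"jaw":0},
    {"tx":0,"ty":-0.04,"tz":-0.004,"rx":0,"ry":0,"rz":0,"jaw":0},
    {"tx":0,"ty":-0.04,"tz":0,"rx":0,"ry":0,"rz":0,"jaw":0},
    {"tx":0,"ty":-0.04,"tz":0,"rx":0,"ry":0,"rz":0,"jaw":0},
  ],
)

```text
t: 6.0
ee_pos: [513.5, -110.3, 46.0]
orientation: [1.0, 0.031, -0.0, 0.0]
force: [-0.5, 1.4, 3.1]
width: 0.008
gripper_force: 1.6
```

Request:
send_rows(
  increments=[
    {"tx":0,"ty":0,"tz":-0.02,"rx":0,"ry":0,"rz":0,"jaw":0},
    {"tx":0,"ty":-0.04,"tz":-0.02,"rx":0,"ry":0,"rz":0,"jaw":0},
    {"tx":0,"ty":-0.04,"tz":-0.01,"rx":0,"ry":0,"rz":0,"jaw":0},
    {"tx":0,"ty":-0.04,"tz":-0.004,"rx":0,"ry":0,"rz":0,"jaw":0},
    {"tx":0,"ty":-0.04,"tz":0,"rx":0,"ry":0,"rz":0,"jaw":0},
    {"tx":0,"ty":-0.04,"tz":0,"rx":0,"ry":0,"rz":0,"jaw":0},
  ],
)

```text
t: 6.6
ee_pos: [512.3, -90.3, 46.0]
orientation: [1.0, 0.031, -0.0, -0.0]
force: [-0.2, 0.8, 3.4]
width: 0.01
gripper_force: 1.8
```

Request:
send_rows(
  increments=[
    {"tx":0,"ty":0,"tz":-0.02,"rx":0,"ry":0,"rz":0,"jaw":0},
    {"tx":0,"ty":-0.04,"tz":-0.02,"rx":0,"ry":0,"rz":0,"jaw":0},
    {"tx":0,"ty":-0.04,"tz":-0.01,"rx":0,"ry":0,"rz":0,"jaw":0},
    {"tx":0,"ty":-0.04,"tz":-0.004,"rx":0,"ry":0,"rz":0,"jaw":0},
    {"tx":0,"ty":-0.04,"tz":0,"rx":0,"ry":0,"rz":0,"jaw":0},
    {"tx":0,"ty":-0.04,"tz":0,"rx":0,"ry":0,"rz":0,"jaw":0},
  ],
)

```text
t: 7.2
ee_pos: [511.1, -70.4, 46.1]
orientation: [1.0, 0.031, -0.0, -0.0]
force: [-1.4, 2.0, 5.2]
width: 0.002
gripper_force: 2.0
```

Request:
send_rows(
  increments=[
    {"tx":0,"ty":0,"tz":-0.02,"rx":0,"ry":0,"rz":0,"jaw":0},
    {"tx":0,"ty":-0.04,"tz":-0.02,"rx":0,"ry":0,"rz":0,"jaw":0},
    {"tx":0,"ty":-0.04,"tz":-0.01,"rx":0,"ry":0,"rz":0,"jaw":0},
    {"tx":0,"ty":-0.04,"tz":-0.004,"rx":0,"ry":0,"rz":0,"jaw":0},
    {"tx":0,"ty":-0.04,"tz":0,"rx":0,"ry":0,"rz":0,"jaw":0},
    {"tx":0,"ty":-0.04,"tz":0,"rx":0,"ry":0,"rz":0,"jaw":0},
  ],
)

```text
t: 7.8
ee_pos: [510.1, -49.5, 49.4]
orientation: [1.0, 0.031, -0.0, -0.001]
force: [-12.7, 5.2, 45.4]
width: 0.007
gripper_force: 22.6
```

Request:
send_rows(
  increments=[
    {"tx":0,"ty":0,"tz":-0.02,"rx":0,"ry":0,"rz":0,"jaw":0},
    {"tx":0,"ty":-0.04,"tz":-0.02,"rx":0,"ry":0,"rz":0,"jaw":0},
    {"tx":0,"ty":-0.04,"tz":-0.01,"rx":0,"ry":0,"rz":0,"jaw":0},
    {"tx":0,"ty":-0.04,"tz":-0.004,"rx":0,"ry":0,"rz":0,"jaw":0},
    {"tx":0,"ty":-0.04,"tz":0,"rx":0,"ry":0,"rz":0,"jaw":0},
    {"tx":0,"ty":-0.04,"tz":0,"rx":0,"ry":0,"rz":0,"jaw":0},
  ],
)

```text
t: 8.4
ee_pos: [508.7, -29.9, 48.8]
orientation: [1.0, 0.031, -0.0, -0.001]
force: [-13.8, 5.9, 45.1]
width: 0.005
gripper_force: 22.7
```

Request:
send_rows(
  increments=[
    {"tx":0,"ty":0,"tz":-0.02,"rx":0,"ry":0,"rz":0,"jaw":0},
    {"tx":0,"ty":-0.02,"tz":-0.02,"rx":0,"ry":0,"rz":0,"jaw":0},
    {"tx":0,"ty":-0.02,"tz":-0.01,"rx":0,"ry":0,"rz":0,"jaw":0},
    {"tx":0,"ty":-0.02,"tz":-0.004,"rx":0,"ry":0,"rz":0,"jaw":0},
    {"tx":0,"ty":-0.02,"tz":0,"rx":0,"ry":0,"rz":0,"jaw":0},
    {"tx":0,"ty":-0.02,"tz":0,"rx":0,"ry":0,"rz":0,"jaw":0},
  ],
)

```text
t: 9.0
ee_pos: [507.8, -18.6, 45.3]
orientation: [0.999, 0.032, -0.001, -0.001]
force: [-1.4, 4.4, 5.3]
width: 0.0
gripper_force: 7.0
```

Request:
send_rows(
  increments=[
    {"tx":0,"ty":0,"tz":-0.02,"rx":0,"ry":0,"rz":0,"jaw":0},
    {"tx":0,"ty":0.08,"tz":-0.02,"rx":0,"ry":0,"rz":0,"jaw":0},
    {"tx":0,"ty":0.08,"tz":-0.01,"rx":0,"ry":0,"rz":0,"jaw":0},
    {"tx":0,"ty":0.08,"tz":-0.004,"rx":0,"ry":0,"rz":0,"jaw":0},
    {"tx":0,"ty":0.08,"tz":0,"rx":0,"ry":0,"rz":0,"jaw":0},
    {"tx":0,"ty":0.08,"tz":0,"rx":0,"ry":0,"rz":0,"jaw":0},
  ],
)

```text
t: 9.6
ee_pos: [509.9, -61.1, 46.4]
orientation: [1.0, 0.031, -0.001, 0.001]
force: [-3.8, -5.3, 10.4]
width: 0.006
gripper_force: 5.5
```

Request:
send_rows(
  increments=[
    {"tx":0,"ty":0,"tz":-0.02,"rx":0,"ry":0,"rz":0,"jaw":0},
    {"tx":0,"ty":-0.1,"tz":-0.02,"rx":0,"ry":0,"rz":0,"jaw":0},
    {"tx":0,"ty":-0.1,"tz":-0.01,"rx":0,"ry":0,"rz":0,"jaw":0},
    {"tx":0,"ty":-0.1,"tz":-0.004,"rx":0,"ry":0,"rz":0,"jaw":0},
    {"tx":0,"ty":-0.1,"tz":0,"rx":0,"ry":0,"rz":0,"jaw":0},
    {"tx":0,"ty":-0.1,"tz":0,"rx":0,"ry":0,"rz":0,"jaw":0},
  ],
)

```text
t: 10.2
ee_pos: [507.1, -7.5, 46.0]
orientation: [0.999, 0.032, -0.0, -0.001]
force: [-1.6, 8.8, 3.4]
width: 0.007
gripper_force: 5.8
```

Bar axis at world y ≈ −42 (x≈510), riser y ≈ 84. Step 1 is met. Now pinch the fence plate.

Request:
send_rows(
  increments=[
    {"tx":0,"ty":0,"tz":-0.09,"rx":0,"ry":0,"rz":0,"jaw":0},
    {"tx":0,"ty":0,"tz":-0.18,"rx":0,"ry":0,"rz":0,"jaw":60},
    {"tx":0.07,"ty":0.06,"tz":-0.18,"rx":0,"ry":0,"rz":0,"jaw":60},
    {"tx":0.148,"ty":0.131,"tz":-0.18,"rx":0,"ry":0,"rz":0,"jaw":60},
    {"tx":0.148,"ty":0.131,"tz":-0.18,"rx":0,"ry":0,"rz":0,"jaw":60},
    {"tx":0.148,"ty":0.131,"tz":-0.12,"rx":0,"ry":0,"rz":0,"jaw":60},
    {"tx":0.148,"ty":0.131,"tz":-0.08,"rx":0,"ry":0,"rz":0,"jaw":60},
    {"tx":0.148,"ty":0.131,"tz":-0.032,"rx":0,"ry":0,"rz":0,"jaw":60},
    {"tx":0.148,"ty":0.131,"tz":-0.032,"rx":0,"ry":0,"rz":0,"jaw":60},
  ],
)

```text
t: 11.1
ee_pos: [582.1, -71.3, 59.0]
orientation: [1.0, 0.031, -0.003, -0.0]
force: [-0.7, 0.4, -1.0]
width: 0.6
gripper_force: 0.0
```

Request:
send_rows(
  increments=[
    {"tx":0,"ty":0,"tz":0,"rx":0,"ry":0,"rz":0,"jaw":0},
    {"tx":0,"ty":0,"tz":0,"rx":0,"ry":0,"rz":0,"jaw":0},
    {"tx":0,"ty":0,"tz":0,"rx":0,"ry":0,"rz":0,"jaw":0},
    {"tx":0,"ty":0,"tz":0,"rx":0,"ry":0,"rz":0,"jaw":0},
    {"tx":0,"ty":0,"tz":0,"rx":0,"ry":0,"rz":0,"jaw":0},
  ],
  newtons=15,
)

```text
t: 11.6
ee_pos: [585.8, -70.2, 62.9]
orientation: [1.0, 0.032, 0.001, -0.0]
force: [0.4, 1.3, 1.0]
width: 0.19
gripper_force: 1.0
```

Request:
send_rows(
  increments=[
    {"tx":0,"ty":0,"tz":0,"rx":0,"ry":0,"rz":0,"jaw":0},
    {"tx":0,"ty":0,"tz":0,"rx":0,"ry":0,"rz":0,"jaw":0},
    {"tx":0,"ty":0,"tz":0,"rx":0,"ry":0,"rz":0,"jaw":0},
  ],
)

```text
t: 11.9
ee_pos: [585.8, -70.5, 62.6]
orientation: [1.0, 0.031, 0.0, -0.0]
force: [-1.4, 1.4, 5.2]
width: 0.116
gripper_force: 15.0
```

Request:
send_rows(
  increments=[
    {"tx":0,"ty":-0.02,"tz":0,"rx":0,"ry":0,"rz":0,"jaw":0},
    {"tx":0,"ty":-0.04,"tz":0,"rx":0,"ry":0,"rz":0,"jaw":0},
    {"tx":0,"ty":-0.07,"tz":0,"rx":0,"ry":0,"rz":0,"jaw":0},
    {"tx":0,"ty":-0.1,"tz":0,"rx":0,"ry":0,"rz":0,"jaw":0},
    {"tx":0,"ty":-0.13,"tz":0,"rx":0,"ry":0,"rz":0,"jaw":0},
    {"tx":0,"ty":-0.16,"tz":0,"rx":0,"ry":0,"rz":0,"jaw":0},
    {"tx":0,"ty":-0.18,"tz":0,"rx":0,"ry":0,"rz":0,"jaw":0},
    {"tx":0,"ty":-0.19,"tz":0,"rx":0,"ry":0,"rz":0,"jaw":0},
    {"tx":0,"ty":-0.19,"tz":0,"rx":0,"ry":0,"rz":0,"jaw":0},
    {"tx":0,"ty":-0.19,"tz":0,"rx":0,"ry":0,"rz":0,"jaw":0},
  ],
  newtons=20,
)

```text
t: 12.9
ee_pos: [579.9, 26.7, 62.6]
orientation: [0.999, 0.032, 0.001, -0.001]
force: [0.3, 1.4, 5.9]
width: 0.112
gripper_force: 20.0
```

Request:
send_rows(
  increments=[
    {"tx":0,"ty":0.004,"tz":0,"rx":0,"ry":0,"rz":0,"jaw":0},
    {"tx":0,"ty":0.004,"tz":0,"rx":0,"ry":0,"rz":0,"jaw":0},
    {"tx":0,"ty":0.004,"tz":0,"rx":0,"ry":0,"rz":0,"jaw":40},
    {"tx":0,"ty":0.004,"tz":0,"rx":0,"ry":0,"rz":0,"jaw":40},
    {"tx":0,"ty":0.004,"tz":0,"rx":0,"ry":0,"rz":0,"jaw":40},
    {"tx":0,"ty":0.004,"tz":-0.08,"rx":0,"ry":0,"rz":0,"jaw":40},
    {"tx":0,"ty":0.004,"tz":-0.16,"rx":0,"ry":0,"rz":0,"jaw":40},
    {"tx":0,"ty":0.004,"tz":-0.24,"rx":0,"ry":0,"rz":0,"jaw":0},
    {"tx":0,"ty":0.004,"tz":-0.24,"rx":0,"ry":0,"rz":0,"jaw":0},
  ],
)

```text
t: 13.8
ee_pos: [582.6, 22.1, 187.3]
orientation: [1.0, 0.031, 0.004, -0.001]
force: [0.9, -0.3, 0.9]
width: 0.253
gripper_force: 0.0
```

```bash
python3 - <<'E'
from h import *
c=snap("wrist","pics/w4.png"); s=robot.get_state(); print(s["t"],s["ee_pos"],s["width"])
for n in("scene","side","wrist"):
    c=robot.read_camera(n); hsv=cv2.cvtColor(c["color"],cv2.COLOR_RGB2HSV)
    m=cv2.inRange(hsv,(8,150,90),(20,255,255)); k,l,st,ce=cv2.connectedComponentsWithStats(m)
    for i in range(1,k):
        if st[i,4]>20: print(n,ce[i].round(1),st[i],onz(c,*ce[i],135),onz(c,*ce[i],153))
E
```

```text
13.85 [580.96921313  22.25593017 184.55576187] 0.21219468052713333
scene [232.9  45.8] [227  39   9  13  32] [   3.5 -537.   135. ] [  25.5 -519.3  153. ]
scene [100.3 193.5] [ 92 184  17  21  43] [ 813.7 -399.   135. ] [ 818.6 -384.2  153. ]
scene [ 58.5 190.2] [ 51 187  16   9  33] [ 876.6 -505.9  135. ] [ 880.1 -488.9  153. ]
scene [ 83.1 197. ] [ 76 194  15   6  25] [ 850.6 -429.3  135. ] [ 854.7 -413.9  153. ]
scene [265.3 237.8] [260 232  11  13  53] [654.7  69.3 135. ] [662.9  74.2 153. ]
side [291.4 116.5] [279 108  27  16 203] [ 674.6 -381.6  135. ] [ 659.3 -360.5  153. ]
side [201.3 186.8] [196 180  11  15  68] [646.4  70.3 135. ] [631.7  82.1 153. ]
wrist [185.5  95.6] [ 159   78   59   37 1632] [652.5  68.  135. ] [653.   64.5 153. ]
```

View pics/w4.png

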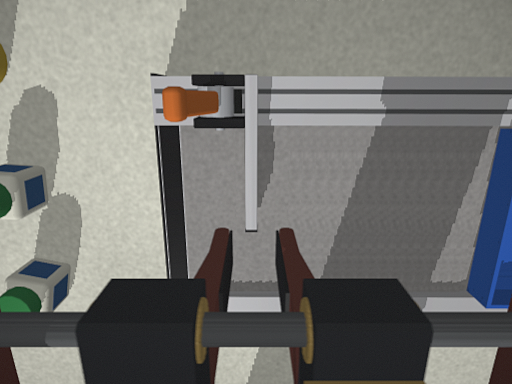

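The view shows the fence moved to near the +y end, orange lever leaning at about 0.3 rad (tip (172,103)) between its cheeks. Now flip it.

Request:
send_rows(
  increments=[
    {"tx":0.07,"ty":-0.018,"tz":0,"rx":0,"ry":0,"rz":0,"jaw":0},
    {"tx":0.148,"ty":-0.018,"tz":0,"rx":0,"ry":0,"rz":0,"jaw":0},
    {"tx":0.148,"ty":-0.018,"tz":0,"rx":0,"ry":0,"rz":0,"jaw":0},
    {"tx":0.148,"ty":-0.018,"tz":0.04,"rx":0,"ry":0,"rz":0,"jaw":0},
    {"tx":0.148,"ty":-0.018,"tz":0.085,"rx":0,"ry":0,"rz":0,"jaw":0},
    {"tx":0.148,"ty":-0.018,"tz":0.085,"rx":0,"ry":0,"rz":0,"jaw":0},
    {"tx":0.148,"ty":-0.018,"tz":0.085,"rx":0,"ry":0,"rz":0,"jaw":0},
  ],
)

```text
t: 14.7
ee_pos: [651.6, 35.4, 138.7]
orientation: [1.0, 0.031, -0.001, 0.0]
force: [0.0, -0.4, -0.3]
width: 0.005
gripper_force: 0.0
```

Request:
send_rows(
  increments=[
    {"tx":0,"ty":-0.033,"tz":0,"rx":0,"ry":0,"rz":0,"jaw":0},
    {"tx":0,"ty":-0.056,"tz":0.006,"rx":0,"ry":0,"rz":0,"jaw":0},
    {"tx":0,"ty":-0.079,"tz":0.015,"rx":0,"ry":0,"rz":0,"jaw":0},
    {"tx":0,"ty":-0.098,"tz":0.03,"rx":0,"ry":0,"rz":0,"jaw":0},
    {"tx":0,"ty":-0.115,"tz":0.047,"rx":0,"ry":0,"rz":0,"jaw":0},
    {"tx":0,"ty":-0.127,"tz":0.067,"rx":0,"ry":0,"rz":0,"jaw":0},
    {"tx":0,"ty":-0.136,"tz":0.09,"rx":0,"ry":0,"rz":0,"jaw":0},
    {"tx":0,"ty":-0.139,"tz":0.108,"rx":0,"ry":0,"rz":0,"jaw":0},
    {"tx":0,"ty":-0.139,"tz":0.112,"rx":0,"ry":0,"rz":0,"jaw":0},
    {"tx":0,"ty":-0.139,"tz":0.112,"rx":0,"ry":0,"rz":0,"jaw":0},
  ],
)

```text
t: 15.7
ee_pos: [649.0, 106.3, 83.7]
orientation: [0.999, 0.032, 0.001, -0.0]
force: [0.4, 0.8, 3.7]
width: 0.007
gripper_force: 1.5
```

Request:
send_rows(
  increments=[
    {"tx":0,"ty":0,"tz":0.004,"rx":0,"ry":0,"rz":0,"jaw":0},
    {"tx":0,"ty":0,"tz":0.006,"rx":0,"ry":0,"rz":0,"jaw":0},
    {"tx":0,"ty":0,"tz":0.006,"rx":0,"ry":0,"rz":0,"jaw":0},
  ],
)

```text
t: 16.0
ee_pos: [649.3, 106.5, 82.9]
orientation: [0.999, 0.032, 0.001, -0.001]
force: [-5.2, 0.4, 17.2]
width: 0.007
gripper_force: 8.9
```

Request:
send_rows(
  increments=[
    {"tx":0,"ty":0,"tz":-0.08,"rx":0,"ry":0,"rz":0,"jaw":0},
    {"tx":0,"ty":0,"tz":-0.16,"rx":0,"ry":0,"rz":0,"jaw":0},
    {"tx":-0.178,"ty":0.647,"tz":-0.16,"rx":0,"ry":0,"rz":0,"jaw":0},
    {"tx":-0.178,"ty":0.647,"tz":-0.16,"rx":0,"ry":0,"rz":0,"jaw":0},
    {"tx":-0.178,"ty":0.647,"tz":-0.16,"rx":0,"ry":0,"rz":0,"jaw":0},
    {"tx":-0.178,"ty":0.647,"tz":-0.16,"rx":0,"ry":0,"rz":0,"jaw":0},
    {"tx":-0.178,"ty":0.647,"tz":-0.16,"rx":0,"ry":0,"rz":0,"jaw":0},
    {"tx":-0.178,"ty":0.647,"tz":-0.16,"rx":0,"ry":0,"rz":0,"jaw":0},
    {"tx":-0.178,"ty":0.647,"tz":-0.16,"rx":0,"ry":0,"rz":0,"jaw":0},
    {"tx":-0.178,"ty":0.647,"tz":-0.16,"rx":0,"ry":0,"rz":0,"jaw":0},
    {"tx":-0.178,"ty":0.647,"tz":-0.16,"rx":0,"ry":0,"rz":0,"jaw":0},
    {"tx":-0.178,"ty":0.647,"tz":-0.16,"rx":0,"ry":0,"rz":0,"jaw":0},
  ],
)

```text
t: 17.2
ee_pos: [580.4, -221.1, 160.1]
orientation: [0.999, 0.033, -0.0, -0.001]
force: [0.2, -0.1, -0.6]
width: 0.004
gripper_force: 0.0
```

```bash
cat >> h.py <<'E'
O=np.array([560,-124.5]); A=np.radians(3.5); R=np.array([[np.cos(A),-np.sin(A)],[np.sin(A),np.cos(A)]])
def toR(p): return (R.T@(np.array(p)[:2]-O)).round(1)
def toW(p): return (O+R@np.array(p)).round(1)
E
python3 - <<'E'
from h import *
s=robot.get_state(); print(s["t"],s["ee_pos"],toR(s["ee_pos"]))
for n in("side","scene"):
    c=robot.read_camera(n); hsv=cv2.cvtColor(c["color"],cv2.COLOR_RGB2HSV)
    for nm,lo,hi,z in(("or",(8,150,90),(20,255,255),85),("gr",(50,120,40),(80,255,255),66)):
      m=cv2.inRange(hsv,lo,hi); k,l,st,ce=cv2.connectedComponentsWithStats(m)
      for i in range(1,k):
        p=onz(c,*ce[i],z)
        if st[i,4]>20 and p[1]>0: print(n,nm,ce[i].round(1),st[i],p,toR(p))
E
```

```text
17.2 [ 580.38273592 -221.13813526  160.05643733] [ 14.4 -97.7]
side or [194.1 203.7] [185 197  19  15 109] [650.5 100.6  85. ] [104.1 219.2]
side gr [173.4 261.2] [167 255  14  14 161] [548.8 269.   66. ] [ 12.8 393.4]
side gr [206.5 281.9] [200 275  14  15 176] [437.  254.9  66. ] [-99.6 386.2]
side gr [136. 289.] [129 282  15  15 187] [552.4 387.8  66. ] [ 23.7 511.8]
side gr [176.3 315.6] [169 308  16  16 206] [421.5 368.6  66. ] [-108.1  500.6]
scene or [275.1 251.2] [264 244  23  15 133] [650.4 101.1  85. ] [104.  219.7]
scene gr [357.1 229.1] [351 223  13  13 134] [441.9 254.   66. ] [-94.8 385. ]
scene gr [395.6 245.6] [389 239  14  14 144] [426.4 367.7  66. ] [-103.3  499.4]
scene gr [344.  260.4] [337 254  15  14 152] [553.5 268.3  66. ] [ 17.5 392.5]
scene gr [383.7 285.2] [376 278  16  15 173] [556.  387.4  66. ] [ 27.3 511.2]
```

Request:
send_rows(
  increments=[
    {"tx":0,"ty":0,"tz":0.08,"rx":0,"ry":0,"rz":0,"jaw":0},
    {"tx":0,"ty":0,"tz":0.15,"rx":0,"ry":0,"rz":0,"jaw":0},
    {"tx":0,"ty":0,"tz":0.186,"rx":0,"ry":0,"rz":0,"jaw":0},
    {"tx":0,"ty":-0.02,"tz":0.186,"rx":0,"ry":0,"rz":0,"jaw":0},
    {"tx":0,"ty":-0.04,"tz":0.186,"rx":0,"ry":0,"rz":0,"jaw":0},
    {"tx":0,"ty":-0.06,"tz":0.186,"rx":0,"ry":0,"rz":0,"jaw":0},
    {"tx":0,"ty":-0.08,"tz":0.186,"rx":0,"ry":0,"rz":0,"jaw":0},
    {"tx":0,"ty":-0.1,"tz":0.186,"rx":0,"ry":0,"rz":0,"jaw":0},
    {"tx":0,"ty":-0.1,"tz":0.186,"rx":0,"ry":0,"rz":0,"jaw":0},
  ],
)

```text
t: 18.2
ee_pos: [577.3, -170.9, 68.2]
orientation: [0.999, 0.033, 0.0, -0.001]
force: [-0.3, -0.1, 0.1]
width: 0.001
gripper_force: 0.0
```

Request:
send_rows(
  increments=[
    {"tx":0,"ty":-0.03,"tz":0,"rx":0,"ry":0,"rz":0,"jaw":0},
    {"tx":0,"ty":-0.06,"tz":0,"rx":0,"ry":0,"rz":0,"jaw":0},
    {"tx":0,"ty":-0.09,"tz":0,"rx":0,"ry":0,"rz":0,"jaw":0},
    {"tx":0,"ty":-0.12,"tz":0,"rx":0,"ry":0,"rz":0,"jaw":0},
    {"tx":0,"ty":-0.15,"tz":0,"rx":0,"ry":0,"rz":0,"jaw":0},
    {"tx":0,"ty":-0.18,"tz":0,"rx":0,"ry":0,"rz":0,"jaw":0},
    {"tx":0,"ty":-0.21,"tz":0,"rx":0,"ry":0,"rz":0,"jaw":0},
    {"tx":0,"ty":-0.24,"tz":0,"rx":0,"ry":0,"rz":0,"jaw":0},
    {"tx":0,"ty":-0.27,"tz":0,"rx":0,"ry":0,"rz":0,"jaw":0},
    {"tx":0,"ty":-0.29,"tz":0,"rx":0,"ry":0,"rz":0,"jaw":0},
    {"tx":0,"ty":-0.31,"tz":0,"rx":0,"ry":0,"rz":0,"jaw":0},
    {"tx":0,"ty":-0.32,"tz":0,"rx":0,"ry":0,"rz":0,"jaw":0},
  ],
)

```text
t: 19.4
ee_pos: [566.5, -12.6, 67.5]
orientation: [0.999, 0.032, -0.0, -0.0]
force: [0.4, -1.1, -0.2]
width: 0.006
gripper_force: 0.8
```

```bash
python3 - <<'E'
from h import *
s=robot.get_state(); print(s["t"],s["ee_pos"],toR(s["ee_pos"]),s["force"])
c=snap("wrist","pics/w5.png")
E
```

```text
19.4 [566.5074093  -12.56743609  67.53221682] [ 13.3 111.3] [ 0.36555466 -1.11070366 -0.23713518]
```

View pics/w5.png

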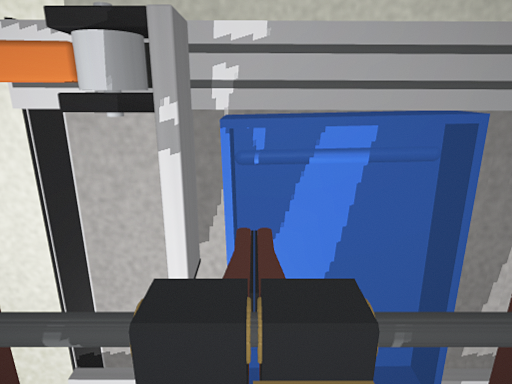

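The tray follows the finger; the gap to the fence is still about 15–18 mm. Close it gently.

Request:
send_rows(
  increments=[
    {"tx":0,"ty":-0.016,"tz":0,"rx":0,"ry":0,"rz":0,"jaw":0},
    {"tx":0,"ty":-0.026,"tz":0,"rx":0,"ry":0,"rz":0,"jaw":0},
    {"tx":0,"ty":-0.03,"tz":0,"rx":0,"ry":0,"rz":0,"jaw":0},
    {"tx":0,"ty":-0.034,"tz":0,"rx":0,"ry":0,"rz":0,"jaw":0},
  ],
)

```text
t: 19.85
ee_pos: [565.5, 3.2, 67.6]
orientation: [1.0, 0.031, -0.0, 0.0]
force: [-0.3, -0.8, -0.7]
width: 0.003
gripper_force: 0.6
```

Request:
send_rows(
  increments=[
    {"tx":0,"ty":-0.004,"tz":0,"rx":0,"ry":0,"rz":0,"jaw":0},
    {"tx":0,"ty":-0.006,"tz":0,"rx":0,"ry":0,"rz":0,"jaw":0},
    {"tx":0,"ty":-0.006,"tz":0,"rx":0,"ry":0,"rz":0,"jaw":0},
  ],
)

```text
t: 20.15
ee_pos: [565.4, 5.3, 67.6]
orientation: [1.0, 0.031, 0.0, 0.0]
force: [0.2, -3.5, -0.5]
width: 0.009
gripper_force: 1.9
```

Request:
send_rows(
  increments=[
    {"tx":0,"ty":-0.002,"tz":0,"rx":0,"ry":0,"rz":0,"jaw":0},
    {"tx":0,"ty":-0.002,"tz":0,"rx":0,"ry":0,"rz":0,"jaw":0},
  ],
)

```text
t: 20.35
ee_pos: [565.4, 5.3, 67.7]
orientation: [1.0, 0.031, 0.0, 0.001]
force: [0.9, -5.3, -2.5]
width: 0.005
gripper_force: 3.1
```

Request:
send_rows(
  increments=[
    {"tx":0,"ty":0.016,"tz":0,"rx":0,"ry":0,"rz":0,"jaw":0},
    {"tx":0,"ty":0.016,"tz":-0.08,"rx":0,"ry":0,"rz":0,"jaw":0},
    {"tx":0,"ty":0.016,"tz":-0.18,"rx":0,"ry":0,"rz":0,"jaw":70},
    {"tx":-0.04,"ty":-0.1,"tz":-0.25,"rx":0,"ry":0,"rz":0,"jaw":70},
    {"tx":-0.249,"ty":-0.657,"tz":-0.42,"rx":0,"ry":0,"rz":0,"jaw":70},
    {"tx":-0.249,"ty":-0.657,"tz":-0.42,"rx":0,"ry":0,"rz":0,"jaw":70},
    {"tx":-0.249,"ty":-0.657,"tz":-0.42,"rx":0,"ry":0,"rz":0,"jaw":70},
    {"tx":-0.249,"ty":-0.657,"tz":-0.42,"rx":0,"ry":0,"rz":0,"jaw":70},
    {"tx":-0.249,"ty":-0.657,"tz":-0.42,"rx":0,"ry":0,"rz":0,"jaw":70},
    {"tx":-0.249,"ty":-0.657,"tz":-0.42,"rx":0,"ry":0,"rz":0,"jaw":70},
    {"tx":-0.249,"ty":-0.657,"tz":-0.42,"rx":0,"ry":0,"rz":0,"jaw":70},
    {"tx":-0.249,"ty":-0.657,"tz":-0.42,"rx":0,"ry":0,"rz":0,"jaw":70},
  ],
)

```text
t: 21.55
ee_pos: [417.8, 332.8, 279.0]
orientation: [0.999, 0.036, 0.0, -0.002]
force: [-0.7, -0.5, 0.1]
width: 0.698
gripper_force: 0.0
```

Request:
send_rows(
  increments=[
    {"tx":0,"ty":0,"tz":0,"rx":0,"ry":0,"rz":0,"jaw":70},
    {"tx":0,"ty":0,"tz":0,"rx":0,"ry":0,"rz":0,"jaw":70},
  ],
)

```text
t: 21.75
ee_pos: [420.9, 325.7, 277.3]
orientation: [1.0, 0.03, -0.0, 0.0]
force: [-0.1, -0.4, 0.1]
width: 0.695
gripper_force: 0.0
```

```bash
cat >> h.py <<'E'
def jars(c,zc=70):
    hsv=cv2.cvtColor(c["color"],cv2.COLOR_RGB2HSV)
    m=cv2.inRange(hsv,(50,120,40),(80,255,255)); k,l,st,ce=cv2.connectedComponentsWithStats(m)
    return [(ce[i].round(1),st[i],onz(c,*ce[i],zc)) for i in range(1,k) if st[i,4]>60]
E
python3 - <<'E'
from h import *
s=robot.get_state(); print(s["t"],s["ee_pos"],s["joint_positions"].round(2),s["width"])
c=snap("wrist","pics/w6.png")
for j in jars(c): print(j)
E
```

```text
21.75 [420.90126472 325.69803816 277.33216616] [-0.99  0.19  0.24  1.84 -0.05  1.12 -2.23] 0.6952598012734728
(array([201.8,  32.3]), array([ 183,   12,   38,   42, 1202], dtype=int32), array([553.6, 386.2,  70. ]))
(array([316.8,  42.9]), array([ 298,   23,   38,   41, 1184], dtype=int32), array([550.9, 268.4,  70. ]))
(array([317.7, 150.6]), array([301, 134,  35,  34, 902], dtype=int32), array([440.3, 254.3,  70. ]))
(array([217.2, 158.3]), array([201, 142,  33,  34, 875], dtype=int32), array([424.6, 366.8,  70. ]))
```

View pics/w6.png

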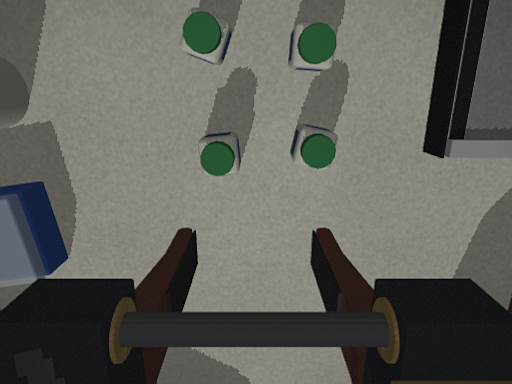

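All four jars in view: caps at (202,32), (317,43), (318,151), (217,158); each body's square is slightly turned. One enlarged crop to read the body edges.

```bash
python3 - <<'E'
import cv2,numpy as np
im=cv2.imread("pics/w6.png")
t=[cv2.resize(im[y:y+64,x:x+76],(380,320),interpolation=cv2.INTER_CUBIC) for x,y in((166,2),(276,12),(276,110),(176,120))]
cv2.imwrite("pics/w6c.png",np.vstack([np.hstack(t[:2]),np.hstack(t[2:])])[:600])
E
```

```text
(no output)
```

View pics/w6c.png

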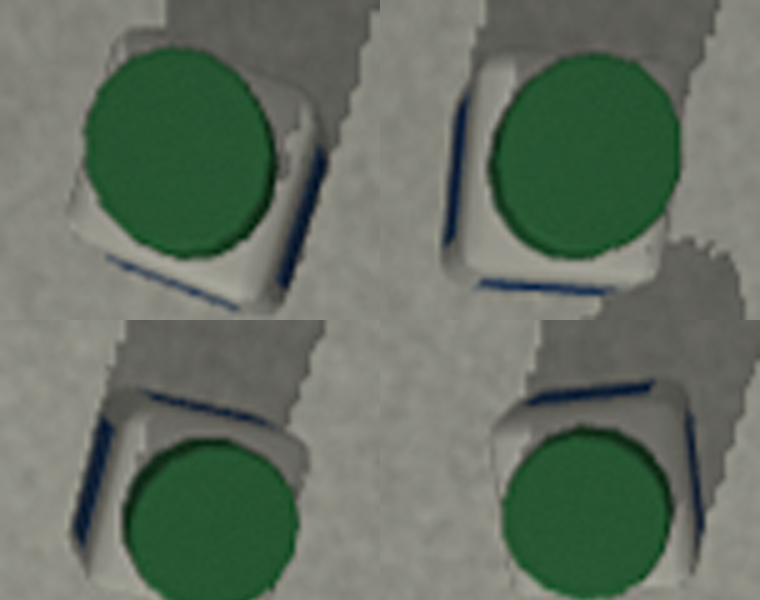

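```bash
python3 - <<'E'
from h import *
c=snap("wrist")
J={"B":((166,2),[((108,258),(238,308)),((325,150),(287,288))]),"A":((276,12),[((100,283),(232,291)),((83,100),(70,245))]),
"C":((276,110),[((148,72),(265,100)),((105,105),(82,220))]),"D":((176,120),[((150,80),(270,66)),((310,100),(320,210))])}
for n,((x,y),ls) in J.items():
    for a,b in ls:
        p,q=[onz(c,x+t[0]/5,y+t[1]/5,26) for t in(a,b)]; d=q-p
        print(n,np.degrees(np.arctan2(d[1],d[0])).round(1),np.hypot(*d[:2]).round(1))
E
```

```text
B -106.5 31.6
B 165.6 30.7
A -89.8 31.1
A 179.8 30.8
C -99.6 30.0
C 174.1 29.2
D -79.8 30.1
D -172.0 28.0
```

Request:
send_rows(
  increments=[
    {"tx":0.029,"ty":0.144,"tz":0,"rx":0,"ry":0,"rz":-0.872,"jaw":75},
    {"tx":0.029,"ty":0.144,"tz":0,"rx":0,"ry":0,"rz":-0.872,"jaw":75},
    {"tx":0.029,"ty":0.144,"tz":0.05,"rx":0,"ry":0,"rz":-0.872,"jaw":75},
    {"tx":0.029,"ty":0.144,"tz":0.1,"rx":0,"ry":0,"rz":-0.872,"jaw":75},
    {"tx":0.029,"ty":0.144,"tz":0.2,"rx":0,"ry":0,"rz":-0.872,"jaw":75},
    {"tx":0.029,"ty":0.144,"tz":0.294,"rx":0,"ry":0,"rz":-0.872,"jaw":75},
    {"tx":0.029,"ty":0.144,"tz":0.294,"rx":0,"ry":0,"rz":-0.872,"jaw":75},
    {"tx":0.029,"ty":0.144,"tz":0.294,"rx":0,"ry":0,"rz":-0.872,"jaw":75},
    {"tx":0.029,"ty":0.144,"tz":0.294,"rx":0,"ry":0,"rz":-0.872,"jaw":75},
    {"tx":0.029,"ty":0.144,"tz":0.294,"rx":0,"ry":0,"rz":-0.872,"jaw":75},
    {"tx":0.029,"ty":0.144,"tz":0.294,"rx":0,"ry":0,"rz":-0.872,"jaw":75},
    {"tx":0.029,"ty":0.144,"tz":0.294,"rx":0,"ry":0,"rz":-0.872,"jaw":75},
  ],
)

```text
t: 23.05
ee_pos: [439.7, 255.8, 130.7]
orientation: [0.756, 0.655, 0.0, 0.0]
force: [0.5, 0.2, 0.9]
width: 0.748
gripper_force: 0.0
```

```bash
cat >> h.py <<'E'
from scipy.spatial.transform import Rotation
def rel(x,y,phi=None):
    "tool shift/turn (units) from present pose to world x,y and tool-x heading phi"
    s=robot.get_state(); M=Rotation.from_quat(s["orientation"]).as_matrix()
    h=np.degrees(np.arctan2(M[1,0],M[0,0])); d=M.T@[x-s["ee_pos"][0],y-s["ee_pos"][1],0]
    print("t",round(s["t"],2),"pos",s["ee_pos"].round(1),"head",h.round(1),"tx,ty",(d[:2]/500).round(4),"rz",None if phi is None else round((h-phi)/90,3),"w",round(s["width"],3))
E
python3 - <<'E'
from h import *
rel(440,254.5,82)
c=snap("wrist")
for j in jars(c): print(j)
E
```

```text
t 23.05 pos [439.7 255.8 130.7] head 81.9 tx,ty [-0.0025  0.001 ] rz -0.002 w 0.748
(array([404. ,   4.8]), array([379,   0,  55,  14, 496], dtype=int32), array([546.5, 371.1,  70. ]))
(array([203.9,  42.6]), array([ 174,    9,   62,   67, 3193], dtype=int32), array([423.7, 367.6,  70. ]))
(array([408.6, 167.4]), array([ 378,  140,   63,   56, 2686], dtype=int32), array([548.7, 270. ,  70. ]))
(array([254.5, 207.7]), array([ 229,  181,   53,   54, 2226], dtype=int32), array([439.5, 255.8,  70. ]))
```

Request:
send_rows(
  increments=[
    {"tx":0,"ty":0,"tz":0.06,"rx":0,"ry":0,"rz":0,"jaw":75},
    {"tx":0,"ty":0,"tz":0.12,"rx":0,"ry":0,"rz":0,"jaw":75},
    {"tx":0,"ty":0,"tz":0.17,"rx":0,"ry":0,"rz":0,"jaw":75},
    {"tx":0,"ty":0,"tz":0.199,"rx":0,"ry":0,"rz":0,"jaw":75},
    {"tx":0,"ty":0,"tz":0.199,"rx":0,"ry":0,"rz":0,"jaw":75},
    {"tx":0,"ty":0,"tz":0.199,"rx":0,"ry":0,"rz":0,"jaw":30},
    {"tx":0,"ty":0,"tz":0.199,"rx":0,"ry":0,"rz":0,"jaw":30},
    {"tx":0,"ty":0,"tz":0.199,"rx":0,"ry":0,"rz":0,"jaw":30},
    {"tx":0,"ty":0,"tz":0.199,"rx":0,"ry":0,"rz":0,"jaw":30},
    {"tx":0,"ty":0,"tz":0.199,"rx":0,"ry":0,"rz":0,"jaw":30},
  ],
  newtons=25,
)

```text
t: 24.1
ee_pos: [440.2, 256.7, 32.2]
orientation: [0.754, 0.657, 0.001, 0.0]
force: [-0.6, 0.1, 5.8]
width: 0.518
gripper_force: 24.9
```

```bash
python3 - <<'E'
from h import *
print(robot.get_state()["gripper_force"])
for p in((38,110),(-38,110),(38,59),(-38,59)): print(toW(p)); rel(*toW(p),93.5)
E
```

```text
24.94494080543518
[591.2 -12.4]
t 24.1 pos [440.2 256.7  32.2] head 82.1 tx,ty [-0.4914  0.3734] rz -0.127 w 0.518
[515.4 -17. ]
t 24.1 pos [440.2 256.7  32.2] head 82.1 tx,ty [-0.5214  0.2245] rz -0.127 w 0.518
[594.3 -63.3]
t 24.1 pos [440.2 256.7  32.2] head 82.1 tx,ty [-0.5914  0.3936] rz -0.127 w 0.518
[518.5 -67.9]
t 24.1 pos [440.2 256.7  32.2] head 82.1 tx,ty [-0.6214  0.2447] rz -0.127 w 0.518
```

Request:
send_rows(
  increments=[
    {"tx":0,"ty":0,"tz":-0.05,"rx":0,"ry":0,"rz":0,"jaw":30},
    {"tx":0,"ty":0,"tz":-0.12,"rx":0,"ry":0,"rz":0,"jaw":30},
    {"tx":0,"ty":0,"tz":-0.2,"rx":0,"ry":0,"rz":0,"jaw":30},
    {"tx":-0.06,"ty":0.024,"tz":-0.28,"rx":0,"ry":0,"rz":-0.06,"jaw":30},
    {"tx":-0.14,"ty":0.056,"tz":-0.28,"rx":0,"ry":0,"rz":-0.127,"jaw":30},
    {"tx":-0.22,"ty":0.09,"tz":-0.28,"rx":0,"ry":0,"rz":-0.127,"jaw":30},
    {"tx":-0.3,"ty":0.12,"tz":-0.28,"rx":0,"ry":0,"rz":-0.127,"jaw":30},
    {"tx":-0.38,"ty":0.15,"tz":-0.28,"rx":0,"ry":0,"rz":-0.127,"jaw":30},
    {"tx":-0.46,"ty":0.18,"tz":-0.28,"rx":0,"ry":0,"rz":-0.127,"jaw":30},
    {"tx":-0.54,"ty":0.21,"tz":-0.28,"rx":0,"ry":0,"rz":-0.127,"jaw":30},
    {"tx":-0.6,"ty":0.236,"tz":-0.28,"rx":0,"ry":0,"rz":-0.127,"jaw":30},
    {"tx":-0.6214,"ty":0.2447,"tz":-0.28,"rx":0,"ry":0,"rz":-0.127,"jaw":30},
  ],
)

```text
t: 25.3
ee_pos: [517.8, -72.5, 171.3]
orientation: [0.687, 0.727, -0.0, 0.001]
force: [0.5, 0.3, -1.7]
width: 0.522
gripper_force: 24.9
```

Request:
send_rows(
  increments=[
    {"tx":0,"ty":0,"tz":0,"rx":0,"ry":0,"rz":0,"jaw":30},
    {"tx":0,"ty":0,"tz":0,"rx":0,"ry":0,"rz":0,"jaw":30},
  ],
)

```text
t: 25.5
ee_pos: [517.4, -66.9, 170.9]
orientation: [0.685, 0.729, 0.0, -0.001]
force: [0.3, -0.4, -1.9]
width: 0.52
gripper_force: 24.9
```

```bash
python3 - <<'E'
from h import *
rel(*toW((-38,59)),93.5)
c=snap("wrist","pics/w7.png")
E
```

```text
t 25.5 pos [517.4 -66.9 170.9] head 93.6 tx,ty [-0.0022  0.002 ] rz 0.001 w 0.52
```

View pics/w7.png

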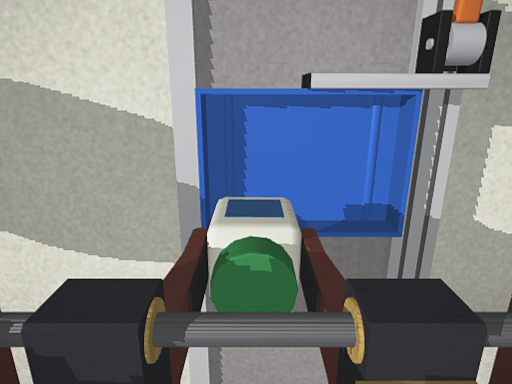

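Tray (corners (197,88), (421,90), (401,236)) sits against the fence, jar held upright and square. Checking the tray centre numerically.

```bash
python3 - <<'E'
from h import *
c=snap("wrist")
for p in((197,88),(421,90),(401,237)): print(toR(onz(c,*p,84)))
E
```

```text
[-80.9 142.5]
[ 80.3 141.7]
[81.2 26.3]
```

Request:
send_rows(
  increments=[
    {"tx":-0.002,"ty":0.002,"tz":0.05,"rx":0,"ry":0,"rz":0,"jaw":30},
    {"tx":-0.002,"ty":0.002,"tz":0.1,"rx":0,"ry":0,"rz":0,"jaw":30},
    {"tx":-0.002,"ty":0.002,"tz":0.14,"rx":0,"ry":0,"rz":0,"jaw":30},
    {"tx":-0.002,"ty":0.002,"tz":0.158,"rx":0,"ry":0,"rz":0,"jaw":30},
    {"tx":-0.002,"ty":0.002,"tz":0.161,"rx":0,"ry":0,"rz":0,"jaw":30},
    {"tx":-0.002,"ty":0.002,"tz":0.161,"rx":0,"ry":0,"rz":0,"jaw":64},
    {"tx":-0.002,"ty":0.002,"tz":0.161,"rx":0,"ry":0,"rz":0,"jaw":64},
    {"tx":-0.002,"ty":0.002,"tz":0.161,"rx":0,"ry":0,"rz":0,"jaw":64},
    {"tx":-0.002,"ty":0.002,"tz":0.1,"rx":0,"ry":0,"rz":0,"jaw":64},
    {"tx":-0.002,"ty":0.002,"tz":0.03,"rx":0,"ry":0,"rz":0,"jaw":64},
    {"tx":-0.002,"ty":0.002,"tz":-0.02,"rx":0,"ry":0,"rz":0,"jaw":75},
    {"tx":-0.002,"ty":0.002,"tz":-0.02,"rx":0,"ry":0,"rz":0,"jaw":75},
  ],
)

```text
t: 26.8
ee_pos: [521.5, -69.5, 185.0]
orientation: [0.685, 0.728, 0.003, 0.003]
force: [0.6, 0.3, 0.9]
width: 0.742
gripper_force: 0.0
```

```bash
python3 - <<'E'
from h import *
for n in("scene","side"):
    for j in jars(snap(n),68): print(n,j[2],toR(j[2]) if j[2][1]<150 else "", onz(snap(n),*j[0],126) if j[2][1]<150 else "")
rel(425,367,99)
E
```

```text
scene [ 330.2 -453.2   68. ] [-249.4 -314.1] [ 375.4 -405.6  126. ]
scene [ 392.3 -386.3   68. ] [-183.4 -251.1] [ 433.6 -343.   126. ]
scene [488.6 -91.9  68. ] [-69.3  36.9] [523.6 -67.1 126. ]
scene [427.8 367.7  68. ]  
scene [554.5 268.2  68. ]  
scene [557.2 387.3  68. ]  
side [ 318.2 -351.3   68. ] [-255.2 -211.6] [ 294.3 -289.9  126. ]
side [ 554.8 -114.2   68. ] [-4.6 10.6] [516.4 -67.3 126. ]
side [547.5 269.8  68. ]  
side [551.1 388.3  68. ]  
side [420.6 369.2  68. ]  
t 27.15 pos [518.2 -69.3 180.1] head 93.5 tx,ty [ 0.8823 -0.1325] rz -0.061 w 0.75
```

Request:
send_rows(
  increments=[
    {"tx":0.1,"ty":-0.015,"tz":0,"rx":0,"ry":0,"rz":-0.061,"jaw":75},
    {"tx":0.8823,"ty":-0.1325,"tz":0,"rx":0,"ry":0,"rz":-0.061,"jaw":75},
    {"tx":0.8823,"ty":-0.1325,"tz":0,"rx":0,"ry":0,"rz":-0.061,"jaw":75},
    {"tx":0.8823,"ty":-0.1325,"tz":0,"rx":0,"ry":0,"rz":-0.061,"jaw":75},
    {"tx":0.8823,"ty":-0.1325,"tz":0,"rx":0,"ry":0,"rz":-0.061,"jaw":75},
    {"tx":0.8823,"ty":-0.1325,"tz":0,"rx":0,"ry":0,"rz":-0.061,"jaw":75},
    {"tx":0.8823,"ty":-0.1325,"tz":0,"rx":0,"ry":0,"rz":-0.061,"jaw":75},
    {"tx":0.8823,"ty":-0.1325,"tz":0,"rx":0,"ry":0,"rz":-0.061,"jaw":75},
    {"tx":0.8823,"ty":-0.1325,"tz":0,"rx":0,"ry":0,"rz":-0.061,"jaw":75},
    {"tx":0.8823,"ty":-0.1325,"tz":0,"rx":0,"ry":0,"rz":-0.061,"jaw":75},
    {"tx":0.8823,"ty":-0.1325,"tz":0.1,"rx":0,"ry":0,"rz":-0.061,"jaw":75},
    {"tx":0.8823,"ty":-0.1325,"tz":0.1,"rx":0,"ry":0,"rz":-0.061,"jaw":75},
  ],
)

```text
t: 28.35
ee_pos: [422.7, 363.4, 125.8]
orientation: [0.649, 0.761, -0.006, -0.0]
force: [0.6, -0.7, -0.4]
width: 0.749
gripper_force: 0.0
```

```bash
python3 - <<'E'
from h import *
c=snap("wrist")
for j in jars(c): print(j)
b=min(jars(c),key=lambda j:abs(j[2][0]-425)+abs(j[2][1]-367))[2]; rel(b[0],b[1],99)
E
```

```text
(array([257.5, 201.3]), array([ 231,  174,   54,   55, 2349], dtype=int32), array([423. , 369.9,  70. ]))
(array([443.6, 203. ]), array([ 412,  176,   64,   56, 2757], dtype=int32), array([550.2, 389.3,  70. ]))
t 28.4 pos [424.  364.3 128.4] head 99.0 tx,ty [ 0.0115 -0.0003] rz -0.0 w 0.746
```

Request:
send_rows(
  increments=[
    {"tx":0.003,"ty":0,"tz":0.0,"rx":0,"ry":0,"rz":0,"jaw":75},
    {"tx":0.003,"ty":0,"tz":0.06,"rx":0,"ry":0,"rz":0,"jaw":75},
    {"tx":0.003,"ty":0,"tz":0.12,"rx":0,"ry":0,"rz":0,"jaw":75},
    {"tx":0.003,"ty":0,"tz":0.17,"rx":0,"ry":0,"rz":0,"jaw":75},
    {"tx":0.003,"ty":0,"tz":0.197,"rx":0,"ry":0,"rz":0,"jaw":75},
    {"tx":0.003,"ty":0,"tz":0.197,"rx":0,"ry":0,"rz":0,"jaw":75},
    {"tx":0.003,"ty":0,"tz":0.197,"rx":0,"ry":0,"rz":0,"jaw":30},
    {"tx":0.003,"ty":0,"tz":0.197,"rx":0,"ry":0,"rz":0,"jaw":30},
    {"tx":0.003,"ty":0,"tz":0.197,"rx":0,"ry":0,"rz":0,"jaw":30},
    {"tx":0.003,"ty":0,"tz":0.197,"rx":0,"ry":0,"rz":0,"jaw":30},
    {"tx":0.003,"ty":0,"tz":0.197,"rx":0,"ry":0,"rz":0,"jaw":30},
  ],
)

```text
t: 29.5
ee_pos: [426.1, 369.1, 34.0]
orientation: [0.649, 0.76, 0.001, 0.0]
force: [-0.5, -0.3, 7.3]
width: 0.527
gripper_force: 25.0
```

```bash
python3 - <<'E'
from h import *
print(robot.get_state()["gripper_force"])
rel(*toW((-38,110)),93.5)
E
```

```text
25.003005266189575
t 29.5 pos [426.1 369.1  34. ] head 99.0 tx,ty [-0.7906  0.0556] rz 0.061 w 0.527
```

Request:
send_rows(
  increments=[
    {"tx":0,"ty":0,"tz":-0.06,"rx":0,"ry":0,"rz":0,"jaw":30},
    {"tx":0,"ty":0,"tz":-0.14,"rx":0,"ry":0,"rz":0,"jaw":30},
    {"tx":-0.03,"ty":0.002,"tz":-0.22,"rx":0,"ry":0,"rz":0.061,"jaw":30},
    {"tx":-0.09,"ty":0.006,"tz":-0.28,"rx":0,"ry":0,"rz":0.061,"jaw":30},
    {"tx":-0.18,"ty":0.012,"tz":-0.28,"rx":0,"ry":0,"rz":0.061,"jaw":30},
    {"tx":-0.27,"ty":0.019,"tz":-0.28,"rx":0,"ry":0,"rz":0.061,"jaw":30},
    {"tx":-0.36,"ty":0.025,"tz":-0.28,"rx":0,"ry":0,"rz":0.061,"jaw":30},
    {"tx":-0.45,"ty":0.032,"tz":-0.28,"rx":0,"ry":0,"rz":0.061,"jaw":30},
    {"tx":-0.54,"ty":0.038,"tz":-0.28,"rx":0,"ry":0,"rz":0.061,"jaw":30},
    {"tx":-0.63,"ty":0.045,"tz":-0.28,"rx":0,"ry":0,"rz":0.061,"jaw":30},
    {"tx":-0.72,"ty":0.051,"tz":-0.28,"rx":0,"ry":0,"rz":0.061,"jaw":30},
    {"tx":-0.79,"ty":0.0556,"tz":-0.28,"rx":0,"ry":0,"rz":0.061,"jaw":30},
  ],
)

```text
t: 30.7
ee_pos: [514.9, -20.4, 173.1]
orientation: [0.686, 0.728, 0.0, 0.0]
force: [0.6, 0.7, -1.7]
width: 0.519
gripper_force: 25.0
```

Request:
send_rows(
  increments=[
    {"tx":0,"ty":0,"tz":0,"rx":0,"ry":0,"rz":0,"jaw":30},
    {"tx":0,"ty":0,"tz":0,"rx":0,"ry":0,"rz":0,"jaw":30},
  ],
)

```text
t: 30.9
ee_pos: [514.7, -17.9, 172.8]
orientation: [0.686, 0.728, 0.0, -0.0]
force: [-0.3, 1.4, -1.0]
width: 0.521
gripper_force: 25.0
```

```bash
python3 - <<'E'
from h import *
rel(*toW((-38,110)),93.5)
z=robot.get_state()["ee_pos"][2]
for j in jars(snap("wrist"),z+36): print(j, toR(j[2]))
E
```

```text
t 30.9 pos [514.7 -17.9 172.8] head 93.4 tx,ty [0.0016 0.0016] rz -0.001 w 0.521
(array([253.7, 274. ]), array([ 211,  231,   87,   81, 5770], dtype=int32), array([513.5, -13.6, 208.8])) [-39.6 113.5]
```

Request:
send_rows(
  increments=[
    {"tx":0,"ty":0,"tz":0.05,"rx":0,"ry":0,"rz":0,"jaw":30},
    {"tx":0,"ty":0,"tz":0.1,"rx":0,"ry":0,"rz":0,"jaw":30},
    {"tx":0,"ty":0,"tz":0.14,"rx":0,"ry":0,"rz":0,"jaw":30},
    {"tx":0,"ty":0,"tz":0.158,"rx":0,"ry":0,"rz":0,"jaw":30},
    {"tx":0,"ty":0,"tz":0.162,"rx":0,"ry":0,"rz":0,"jaw":30},
    {"tx":0,"ty":0,"tz":0.162,"rx":0,"ry":0,"rz":0,"jaw":64},
    {"tx":0,"ty":0,"tz":0.162,"rx":0,"ry":0,"rz":0,"jaw":64},
    {"tx":0,"ty":0,"tz":0.162,"rx":0,"ry":0,"rz":0,"jaw":64},
    {"tx":0,"ty":0,"tz":0.1,"rx":0,"ry":0,"rz":0,"jaw":64},
    {"tx":0,"ty":0,"tz":0.03,"rx":0,"ry":0,"rz":0,"jaw":64},
    {"tx":0,"ty":0,"tz":-0.02,"rx":0,"ry":0,"rz":0,"jaw":75},
    {"tx":0,"ty":0,"tz":-0.02,"rx":0,"ry":0,"rz":0,"jaw":75},
  ],
)

```text
t: 32.15
ee_pos: [517.3, -17.2, 186.3]
orientation: [0.685, 0.728, 0.003, 0.002]
force: [0.2, 0.6, 0.6]
width: 0.739
gripper_force: 0.0
```

```bash
python3 - <<'E'
from h import *
for n in("scene","side"):
    c=snap(n)
    for j in jars(c,68):
        if j[2][1]>150: print(n,j[2])
        elif j[2][1]>-200: p=onz(c,*j[0],126); print(n,p,toR(p))
rel(553,387.5,74.5)
E
```

```text
scene [526.2 -68.2 126. ] [-30.3  58.3]
scene [519.5 -12.5 126. ] [-33.6 114.3]
scene [554.6 268.2  68. ]
scene [557.  387.3  68. ]
side [510.8 -62.2 126. ] [-45.3  65.2]
side [512.  -12.5 126. ] [-41.1 114.7]
side [547.5 269.8  68. ]
side [551.1 388.3  68. ]
t 32.25 pos [514.9 -17.2 182.9] head 93.5 tx,ty [0.8031 0.1258] rz 0.211 w 0.752
```

Request:
send_rows(
  increments=[
    {"tx":0.1,"ty":0.016,"tz":0,"rx":0,"ry":0,"rz":0.05,"jaw":75},
    {"tx":0.803,"ty":0.126,"tz":0,"rx":0,"ry":0,"rz":0.211,"jaw":75},
    {"tx":0.803,"ty":0.126,"tz":0,"rx":0,"ry":0,"rz":0.211,"jaw":75},
    {"tx":0.803,"ty":0.126,"tz":0,"rx":0,"ry":0,"rz":0.211,"jaw":75},
    {"tx":0.803,"ty":0.126,"tz":0,"rx":0,"ry":0,"rz":0.211,"jaw":75},
    {"tx":0.803,"ty":0.126,"tz":0,"rx":0,"ry":0,"rz":0.211,"jaw":75},
    {"tx":0.803,"ty":0.126,"tz":0,"rx":0,"ry":0,"rz":0.211,"jaw":75},
    {"tx":0.803,"ty":0.126,"tz":0,"rx":0,"ry":0,"rz":0.211,"jaw":75},
    {"tx":0.803,"ty":0.126,"tz":0,"rx":0,"ry":0,"rz":0.211,"jaw":75},
    {"tx":0.803,"ty":0.126,"tz":0.05,"rx":0,"ry":0,"rz":0.211,"jaw":75},
    {"tx":0.803,"ty":0.126,"tz":0.1,"rx":0,"ry":0,"rz":0.211,"jaw":75},
    {"tx":0.803,"ty":0.126,"tz":0.1,"rx":0,"ry":0,"rz":0.211,"jaw":75},
  ],
)

```text
t: 33.45
ee_pos: [550.2, 384.7, 127.3]
orientation: [0.796, 0.605, -0.005, 0.0]
force: [-0.8, -0.8, 0.2]
width: 0.752
gripper_force: 0.0
```

Request:
send_rows(
  increments=[
    {"tx":0,"ty":0,"tz":0,"rx":0,"ry":0,"rz":0,"jaw":75},
    {"tx":0,"ty":0,"tz":0,"rx":0,"ry":0,"rz":0,"jaw":75},
  ],
)

```text
t: 33.65
ee_pos: [553.7, 387.2, 133.6]
orientation: [0.796, 0.605, 0.001, 0.0]
force: [-0.2, -0.0, -0.3]
width: 0.752
gripper_force: 0.0
```

```bash
python3 - <<'E'
from h import *
c=snap("wrist")
for j in jars(c): print(j)
b=min(jars(c),key=lambda j:abs(j[2][0]-553)+abs(j[2][1]-387))[2]; rel(b[0],b[1],74.5)
hsv=cv2.cvtColor(c["color"],cv2.COLOR_RGB2HSV); m=cv2.inRange(hsv,(0,180,120),(5,255,255)); k,l,st,ce=cv2.connectedComponentsWithStats(m)
for i in range(1,k):
    if st[i,4]>100: print("red",st[i],onz(c,*ce[i],150))
E
```

```text
(array([255.3, 202.9]), array([ 230,  176,   52,   54, 2186], dtype=int32), array([554.9, 389.5,  70. ]))
(array([288.7, 309.7]), array([277, 308,  25,   4,  62], dtype=int32), array([556.6, 295.4,  70. ]))
(array([290.3, 350.7]), array([271, 347,  40,  10, 292], dtype=int32), array([548.5, 256. ,  70. ]))
t 33.7 pos [553.9 387.4 134. ] head 74.5 tx,ty [0.0046 0.0009] rz -0.0 w 0.749
```

Request:
send_rows(
  increments=[
    {"tx":0.004,"ty":0.001,"tz":0.06,"rx":0,"ry":0,"rz":0,"jaw":75},
    {"tx":0.004,"ty":0.001,"tz":0.12,"rx":0,"ry":0,"rz":0,"jaw":75},
    {"tx":0.004,"ty":0.001,"tz":0.17,"rx":0,"ry":0,"rz":0,"jaw":75},
    {"tx":0.004,"ty":0.001,"tz":0.202,"rx":0,"ry":0,"rz":0,"jaw":75},
    {"tx":0.004,"ty":0.001,"tz":0.202,"rx":0,"ry":0,"rz":0,"jaw":75},
    {"tx":0.004,"ty":0.001,"tz":0.202,"rx":0,"ry":0,"rz":0,"jaw":30},
    {"tx":0.004,"ty":0.001,"tz":0.202,"rx":0,"ry":0,"rz":0,"jaw":30},
    {"tx":0.004,"ty":0.001,"tz":0.202,"rx":0,"ry":0,"rz":0,"jaw":30},
    {"tx":0.004,"ty":0.001,"tz":0.202,"rx":0,"ry":0,"rz":0,"jaw":30},
    {"tx":0.004,"ty":0.001,"tz":0.202,"rx":0,"ry":0,"rz":0,"jaw":30},
  ],
)

```text
t: 34.7
ee_pos: [555.1, 389.7, 33.3]
orientation: [0.796, 0.605, 0.001, 0.0]
force: [0.4, -0.7, 6.4]
width: 0.521
gripper_force: 24.9
```

```bash
python3 - <<'E'
from h import *
print(robot.get_state()["gripper_force"])
rel(*toW((38,59)),93.5)
E
```

```text
24.93968278169632
t 34.7 pos [555.1 389.7  33.3] head 74.5 tx,ty [-0.8522  0.3174] rz -0.211 w 0.521
```

Request:
send_rows(
  increments=[
    {"tx":0,"ty":0,"tz":-0.06,"rx":0,"ry":0,"rz":0,"jaw":30},
    {"tx":0,"ty":0,"tz":-0.14,"rx":0,"ry":0,"rz":0,"jaw":30},
    {"tx":0,"ty":0,"tz":-0.22,"rx":0,"ry":0,"rz":0,"jaw":30},
    {"tx":-0.06,"ty":0.022,"tz":-0.28,"rx":0,"ry":0,"rz":-0.06,"jaw":30},
    {"tx":-0.14,"ty":0.052,"tz":-0.28,"rx":0,"ry":0,"rz":-0.13,"jaw":30},
    {"tx":-0.22,"ty":0.082,"tz":-0.28,"rx":0,"ry":0,"rz":-0.211,"jaw":30},
    {"tx":-0.3,"ty":0.112,"tz":-0.28,"rx":0,"ry":0,"rz":-0.211,"jaw":30},
    {"tx":-0.38,"ty":0.142,"tz":-0.28,"rx":0,"ry":0,"rz":-0.211,"jaw":30},
    {"tx":-0.47,"ty":0.175,"tz":-0.28,"rx":0,"ry":0,"rz":-0.211,"jaw":30},
    {"tx":-0.56,"ty":0.209,"tz":-0.28,"rx":0,"ry":0,"rz":-0.211,"jaw":30},
    {"tx":-0.64,"ty":0.238,"tz":-0.28,"rx":0,"ry":0,"rz":-0.211,"jaw":30},
    {"tx":-0.7,"ty":0.26,"tz":-0.28,"rx":0,"ry":0,"rz":-0.211,"jaw":30},
  ],
)

```text
t: 35.9
ee_pos: [585.5, 13.3, 171.8]
orientation: [0.686, 0.727, -0.0, 0.0]
force: [0.6, 0.2, -1.7]
width: 0.521
gripper_force: 24.9
```

```bash
python3 - <<'E'
from h import *
rel(*toW((38,59)),93.5); print(robot.get_state()["gripper_force"])
E
```

```text
t 35.9 pos [585.5  13.3 171.8] head 93.3 tx,ty [-0.1539  0.0087] rz -0.002 w 0.521
24.93921250104904
```

Request:
send_rows(
  increments=[
    {"tx":-0.07,"ty":0.005,"tz":0,"rx":0,"ry":0,"rz":0,"jaw":30},
    {"tx":-0.13,"ty":0.0087,"tz":0,"rx":0,"ry":0,"rz":0,"jaw":30},
    {"tx":-0.154,"ty":0.0087,"tz":0,"rx":0,"ry":0,"rz":0,"jaw":30},
    {"tx":-0.154,"ty":0.0087,"tz":0,"rx":0,"ry":0,"rz":0,"jaw":30},
    {"tx":-0.154,"ty":0.0087,"tz":0,"rx":0,"ry":0,"rz":0,"jaw":30},
  ],
)

```text
t: 36.4
ee_pos: [594.8, -57.6, 171.5]
orientation: [0.685, 0.729, 0.0, -0.001]
force: [0.0, 1.1, -2.4]
width: 0.519
gripper_force: 24.9
```

```bash
python3 - <<'E'
from h import *
rel(*toW((38,59)),93.5); print(robot.get_state()["gripper_force"])
E
```

```text
t 36.4 pos [594.8 -57.6 171.5] head 93.6 tx,ty [-0.0113 -0.0017] rz 0.001 w 0.519
24.938708245754242
```

Request:
send_rows(
  increments=[
    {"tx":-0.011,"ty":-0.002,"tz":0.05,"rx":0,"ry":0,"rz":0,"jaw":30},
    {"tx":-0.011,"ty":-0.002,"tz":0.1,"rx":0,"ry":0,"rz":0,"jaw":30},
    {"tx":-0.011,"ty":-0.002,"tz":0.14,"rx":0,"ry":0,"rz":0,"jaw":30},
    {"tx":-0.011,"ty":-0.002,"tz":0.157,"rx":0,"ry":0,"rz":0,"jaw":30},
    {"tx":-0.011,"ty":-0.002,"tz":0.16,"rx":0,"ry":0,"rz":0,"jaw":30},
    {"tx":-0.011,"ty":-0.002,"tz":0.16,"rx":0,"ry":0,"rz":0,"jaw":64},
    {"tx":-0.011,"ty":-0.002,"tz":0.16,"rx":0,"ry":0,"rz":0,"jaw":64},
    {"tx":-0.011,"ty":-0.002,"tz":0.16,"rx":0,"ry":0,"rz":0,"jaw":64},
    {"tx":-0.011,"ty":-0.002,"tz":0.1,"rx":0,"ry":0,"rz":0,"jaw":64},
    {"tx":-0.011,"ty":-0.002,"tz":0.03,"rx":0,"ry":0,"rz":0,"jaw":64},
    {"tx":-0.011,"ty":-0.002,"tz":-0.02,"rx":0,"ry":0,"rz":0,"jaw":75},
    {"tx":-0.011,"ty":-0.002,"tz":-0.02,"rx":0,"ry":0,"rz":0,"jaw":75},
  ],
)

```text
t: 37.6
ee_pos: [597.2, -65.1, 186.0]
orientation: [0.685, 0.728, 0.003, 0.003]
force: [-0.5, 0.3, 0.1]
width: 0.747
gripper_force: 0.0
```

```bash
python3 - <<'E'
from h import *
for n in("scene","side"):
    c=snap(n)
    for j in jars(c,68):
        if j[2][1]>150: print(n,j[2])
        elif j[2][1]>-200: p=onz(c,*j[0],126); print(n,p,toR(p))
rel(551,268.5,0)
E
```

```text
scene [524.  -67.6 126. ] [-32.5  59. ]
scene [519.  -14.9 126. ] [-34.2 111.9]
scene [592.7 -62.6 126. ] [36.4 59.8]
scene [554.4 268.5  68. ]
side [585.4 -61.7 126. ] [29.2 61.1]
side [516.2 -67.5 126. ] [-40.2  59.6]
side [512.4 -13.8 126. ] [-40.8 113.4]
side [547.5 269.8  68. ]
t 37.7 pos [594.7 -64.9 182.1] head 93.5 tx,ty [ 0.6709 -0.0463] rz 1.039 w 0.751
```

Request:
send_rows(
  increments=[
    {"tx":0.1,"ty":-0.007,"tz":0,"rx":0,"ry":0,"rz":0.05,"jaw":75},
    {"tx":0.671,"ty":-0.046,"tz":0,"rx":0,"ry":0,"rz":0.99,"jaw":75},
    {"tx":0.671,"ty":-0.046,"tz":0,"rx":0,"ry":0,"rz":0.99,"jaw":75},
    {"tx":0.671,"ty":-0.046,"tz":0,"rx":0,"ry":0,"rz":0.99,"jaw":75},
    {"tx":0.671,"ty":-0.046,"tz":0,"rx":0,"ry":0,"rz":0.99,"jaw":75},
    {"tx":0.671,"ty":-0.046,"tz":0,"rx":0,"ry":0,"rz":0.99,"jaw":75},
    {"tx":0.671,"ty":-0.046,"tz":0,"rx":0,"ry":0,"rz":0.99,"jaw":75},
    {"tx":0.671,"ty":-0.046,"tz":0,"rx":0,"ry":0,"rz":0.99,"jaw":75},
    {"tx":0.671,"ty":-0.046,"tz":0,"rx":0,"ry":0,"rz":0.99,"jaw":75},
    {"tx":0.671,"ty":-0.046,"tz":0,"rx":0,"ry":0,"rz":0.99,"jaw":75},
    {"tx":0.671,"ty":-0.046,"tz":0,"rx":0,"ry":0,"rz":0.99,"jaw":75},
    {"tx":0.671,"ty":-0.046,"tz":0,"rx":0,"ry":0,"rz":0.99,"jaw":75},
  ],
)

```text
t: 38.9
ee_pos: [549.9, 268.2, 180.0]
orientation: [0.999, 0.038, -0.001, 0.001]
force: [0.1, 0.0, -0.7]
width: 0.749
gripper_force: 0.0
```

Request:
send_rows(
  increments=[
    {"tx":0,"ty":0,"tz":0.05,"rx":0,"ry":0,"rz":0.049,"jaw":75},
    {"tx":0,"ty":0,"tz":0.1,"rx":0,"ry":0,"rz":0.049,"jaw":75},
    {"tx":0,"ty":0,"tz":0.1,"rx":0,"ry":0,"rz":0.049,"jaw":75},
    {"tx":0,"ty":0,"tz":0.1,"rx":0,"ry":0,"rz":0.049,"jaw":75},
  ],
)

```text
t: 39.3
ee_pos: [550.5, 268.0, 131.2]
orientation: [1.0, 0.001, -0.001, 0.001]
force: [0.1, -0.1, 0.2]
width: 0.75
gripper_force: 0.0
```

```bash
python3 - <<'E'
from h import *
c=snap("wrist")
for j in jars(c): print(j)
b=min(jars(c),key=lambda j:abs(j[2][0]-551)+abs(j[2][1]-268))[2]; rel(b[0],b[1],0)
E
```

```text
(array([259.4, 131.3]), array([ 232,  103,   56,   57, 2492], dtype=int32), array([604., 264.,  70.]))
t 39.35 pos [551.2 268.4 132.1] head 0.1 tx,ty [0.1056 0.0089] rz 0.001 w 0.752
```

```bash
python3 - <<'E'
from h import *
c=snap("wrist"); im=cv2.cvtColor(c["color"],cv2.COLOR_RGB2BGR)
cv2.imwrite("pics/w8.png",cv2.resize(im[0:230,150:420],None,fx=2.5,fy=2.5,interpolation=cv2.INTER_CUBIC))
for n in("scene","side"):
    for j in jars(snap(n),68):
        if j[2][1]>150: print(n,j[2])
E
```

```text
scene [606.2 264.9  68. ]
side [594.9 260.9  68. ]
```

View pics/w8.png

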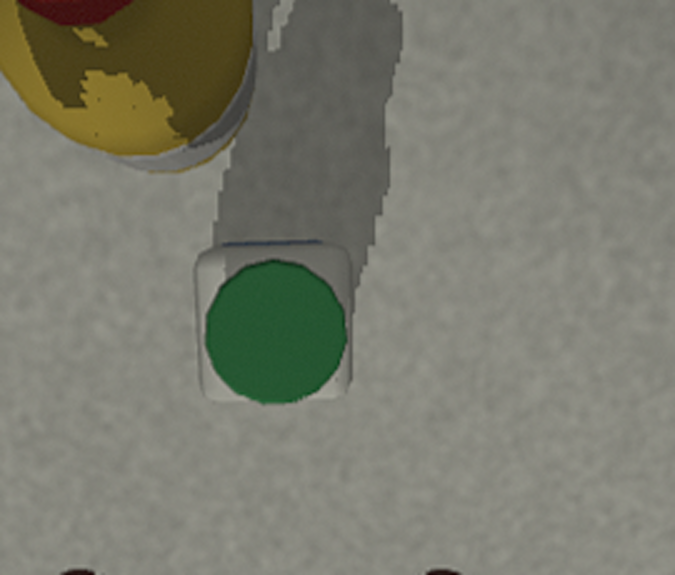

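The jar was knocked to about (604,264), upright and square, close to the gel bottle (base edge at crop (170,170)). I'll check the clearance to the bottle.

```bash
python3 - <<'E'
from h import *
c=snap("wrist")
for u,v,z in((170,172,0),(160,155,60),(0,90,60),(252,60,60),(222,243,40),(320,241,40)): print(onz(c,150+u/2.5,v/2.5,z))
rel(596,263.5,0)
E
```

```text
[648.9 298.4   0. ]
[649.5 294.8  60. ]
[665.2 335.9  60. ]
[672.3 270.4  60. ]
[626.7 279.5  40. ]
[627.3 250.5  40. ]
t 39.55 pos [551.5 268.6 132.8] head 0.0 tx,ty [0.0889 0.0103] rz 0.0 w 0.745
```

Request:
send_rows(
  increments=[
    {"tx":0.089,"ty":0.008,"tz":0,"rx":0,"ry":0,"rz":0,"jaw":75},
    {"tx":0.089,"ty":0.008,"tz":0,"rx":0,"ry":0,"rz":0,"jaw":75},
    {"tx":0.089,"ty":0.008,"tz":0.04,"rx":0,"ry":0,"rz":0,"jaw":75},
    {"tx":0.089,"ty":0.008,"tz":0.1,"rx":0,"ry":0,"rz":0,"jaw":75},
    {"tx":0.089,"ty":0.008,"tz":0.16,"rx":0,"ry":0,"rz":0,"jaw":75},
    {"tx":0.089,"ty":0.008,"tz":0.2,"rx":0,"ry":0,"rz":0,"jaw":75},
    {"tx":0.089,"ty":0.008,"tz":0.2,"rx":0,"ry":0,"rz":0,"jaw":75},
    {"tx":0.089,"ty":0.008,"tz":0.2,"rx":0,"ry":0,"rz":0,"jaw":30},
    {"tx":0.089,"ty":0.008,"tz":0.2,"rx":0,"ry":0,"rz":0,"jaw":30},
    {"tx":0.089,"ty":0.008,"tz":0.2,"rx":0,"ry":0,"rz":0,"jaw":30},
    {"tx":0.089,"ty":0.008,"tz":0.2,"rx":0,"ry":0,"rz":0,"jaw":30},
    {"tx":0.089,"ty":0.008,"tz":0.2,"rx":0,"ry":0,"rz":0,"jaw":30},
  ],
)

```text
t: 40.75
ee_pos: [596.4, 264.8, 33.3]
orientation: [1.0, 0.0, 0.001, -0.001]
force: [-1.2, -0.5, 6.7]
width: 0.521
gripper_force: 24.9
```

```bash
python3 - <<'E'
from h import *
s=robot.get_state(); print(s["gripper_force"],s["width"],s["ee_pos"],s["force"])
# placing with heading 93.5 and jar 8 mm ahead on tool x -> TCP 8 mm to -y
rel(*toW((38,110-8)),93.5)
E
```

```text
24.88799750804901 0.5213903204769715 [596.38945064 264.79930761  33.33952323] [-1.17572149 -0.47649197  6.68779203]
t 40.75 pos [596.4 264.8  33.3] head 0.0 tx,ty [-0.0094  0.5704] rz -1.039 w 0.521
```

Request:
send_rows(
  increments=[
    {"tx":0,"ty":0,"tz":-0.06,"rx":0,"ry":0,"rz":0,"jaw":30},
    {"tx":-0.005,"ty":0,"tz":-0.14,"rx":0,"ry":0,"rz":0,"jaw":30},
    {"tx":-0.0094,"ty":0.02,"tz":-0.22,"rx":0,"ry":0,"rz":-0.05,"jaw":30},
    {"tx":-0.0094,"ty":0.08,"tz":-0.29,"rx":0,"ry":0,"rz":-0.14,"jaw":30},
    {"tx":-0.0094,"ty":0.15,"tz":-0.29,"rx":0,"ry":0,"rz":-0.23,"jaw":30},
    {"tx":-0.0094,"ty":0.21,"tz":-0.29,"rx":0,"ry":0,"rz":-0.32,"jaw":30},
    {"tx":-0.0094,"ty":0.27,"tz":-0.29,"rx":0,"ry":0,"rz":-0.41,"jaw":30},
    {"tx":-0.0094,"ty":0.33,"tz":-0.29,"rx":0,"ry":0,"rz":-0.5,"jaw":30},
    {"tx":-0.0094,"ty":0.39,"tz":-0.29,"rx":0,"ry":0,"rz":-0.59,"jaw":30},
    {"tx":-0.0094,"ty":0.45,"tz":-0.29,"rx":0,"ry":0,"rz":-0.68,"jaw":30},
    {"tx":-0.0094,"ty":0.5,"tz":-0.29,"rx":0,"ry":0,"rz":-0.77,"jaw":30},
    {"tx":-0.0094,"ty":0.55,"tz":-0.29,"rx":0,"ry":0,"rz":-0.86,"jaw":30},
  ],
)

```text
t: 41.95
ee_pos: [590.2, -12.0, 176.8]
orientation: [0.779, 0.627, -0.0, 0.0]
force: [-0.1, -0.7, -1.6]
width: 0.522
gripper_force: 24.9
```

```bash
python3 - <<'E'
from h import *
rel(*toW((38,102)),93.5); print(robot.get_state()["gripper_force"])
E
```

```text
t 41.95 pos [590.2 -12.  176.8] head 77.7 tx,ty [-0.0157  0.0064] rz -0.176 w 0.522
24.882050156593323
```

Request:
send_rows(
  increments=[
    {"tx":-0.01,"ty":0.006,"tz":0,"rx":0,"ry":0,"rz":-0.09,"jaw":30},
    {"tx":-0.012,"ty":0.006,"tz":0,"rx":0,"ry":0,"rz":-0.176,"jaw":30},
    {"tx":-0.012,"ty":0.006,"tz":0,"rx":0,"ry":0,"rz":-0.176,"jaw":30},
    {"tx":-0.012,"ty":0.006,"tz":0,"rx":0,"ry":0,"rz":-0.176,"jaw":30},
  ],
)

```text
t: 42.35
ee_pos: [592.1, -17.1, 176.7]
orientation: [0.688, 0.726, 0.0, -0.0]
force: [0.6, -0.3, -1.0]
width: 0.525
gripper_force: 24.9
```

```bash
python3 - <<'E'
from h import *
rel(*toW((38,102)),93.5); print(robot.get_state()["gripper_force"])
c=snap("wrist","pics/w9.png")
E
```

```text
t 42.35 pos [592.1 -17.1 176.7] head 93.0 tx,ty [-0.0066 -0.0012] rz -0.005 w 0.525
24.884372055530548
```

View pics/w9.png

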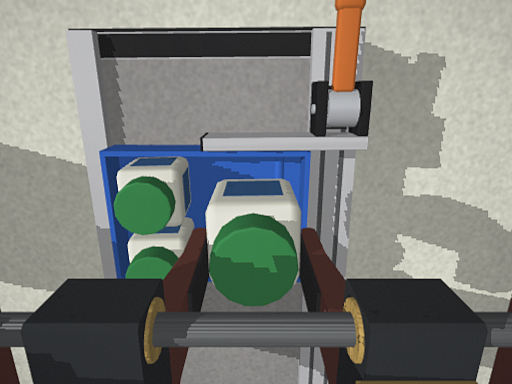

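The jar is held square above the free slot, with the tray against the fence and lever flat. Lower and release.

Request:
send_rows(
  increments=[
    {"tx":-0.006,"ty":-0.001,"tz":0.05,"rx":0,"ry":0,"rz":-0.005,"jaw":30},
    {"tx":-0.006,"ty":-0.001,"tz":0.1,"rx":0,"ry":0,"rz":-0.005,"jaw":30},
    {"tx":-0.006,"ty":-0.001,"tz":0.145,"rx":0,"ry":0,"rz":-0.005,"jaw":30},
    {"tx":-0.006,"ty":-0.001,"tz":0.166,"rx":0,"ry":0,"rz":-0.005,"jaw":30},
    {"tx":-0.006,"ty":-0.001,"tz":0.17,"rx":0,"ry":0,"rz":-0.005,"jaw":30},
    {"tx":-0.006,"ty":-0.001,"tz":0.17,"rx":0,"ry":0,"rz":-0.005,"jaw":64},
    {"tx":-0.006,"ty":-0.001,"tz":0.17,"rx":0,"ry":0,"rz":-0.005,"jaw":64},
    {"tx":-0.006,"ty":-0.001,"tz":0.17,"rx":0,"ry":0,"rz":-0.005,"jaw":64},
    {"tx":-0.006,"ty":-0.001,"tz":0.1,"rx":0,"ry":0,"rz":-0.005,"jaw":64},
    {"tx":-0.006,"ty":-0.001,"tz":0.02,"rx":0,"ry":0,"rz":-0.005,"jaw":64},
    {"tx":-0.006,"ty":-0.001,"tz":-0.06,"rx":0,"ry":0,"rz":-0.005,"jaw":64},
    {"tx":-0.006,"ty":-0.001,"tz":-0.12,"rx":0,"ry":0,"rz":-0.005,"jaw":64},
  ],
)

```text
t: 43.6
ee_pos: [592.9, -20.2, 239.9]
orientation: [0.684, 0.729, 0.001, 0.001]
force: [0.5, -0.4, 0.8]
width: 0.64
gripper_force: 0.0
```

Request:
send_rows(
  increments=[
    {"tx":-0.15,"ty":0,"tz":-0.05,"rx":0,"ry":0,"rz":0,"jaw":64},
    {"tx":-0.15,"ty":0,"tz":-0.05,"rx":0,"ry":0,"rz":0,"jaw":64},
    {"tx":-0.15,"ty":0,"tz":-0.05,"rx":0,"ry":0,"rz":0,"jaw":64},
    {"tx":-0.15,"ty":0,"tz":-0.05,"rx":0,"ry":0,"rz":0,"jaw":64},
  ],
)

```text
t: 44.0
ee_pos: [596.9, -95.3, 262.0]
orientation: [0.685, 0.729, 0.0, 0.0]
force: [0.1, 1.6, -0.2]
width: 0.638
gripper_force: 0.0
```

```bash
python3 - <<'E'
from h import *
for n in("scene","side"):
    c=snap(n)
    for j in jars(c,68):
        if j[2][1]>150: print(n,j[2])
        elif j[2][1]>-200: p=onz(c,*j[0],126); print(n,p,toR(p))
c=snap("wrist","pics/w10.png")
s=robot.get_state(); print(s["t"],s["ee_pos"])
E
```

```text
scene [523.2 -67.8 126. ] [-33.3  58.8]
scene [519.4 -13.6 126. ] [-33.8 113.2]
scene [592.9 -61.7 126. ] [36.7 60.7]
scene [590.1  -9.7 126. ] [ 37.1 112.7]
side [585.8 -61.3 126. ] [29.6 61.5]
side [583.2  -8.3 126. ] [ 30.3 114.6]
side [516.4 -67.3 126. ] [-40.   59.8]
side [512.2 -12.3 126. ] [-40.9 114.9]
44.15 [596.64315193 -93.15639433 261.09590402]
```

View pics/w10.png

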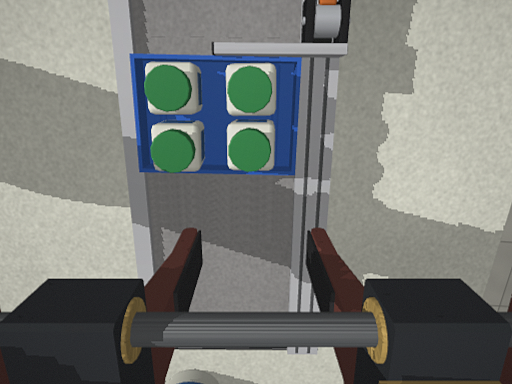

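Four jars stand in the tray (caps (168,88), (250,89), (173,150), (250,149)), tray edge at row 55 meets the fence's face. Quick numeric check of the gap, then hand in.

```bash
python3 - <<'E'
from h import *
c=snap("wrist")
print("tray",[toR(onz(c,*p,84)) for p in((131,54),(300,56),(294,175),(141,171))])
print("fence",[toR(onz(c,*p,90)) for p in((214,54),(346,54))])
E
```

```text
tray [array([-79.9, 141.9]), array([ 80.9, 141.1]), array([79.9, 24.5]), array([-81.1,  27.8])]
fence [array([ -0.3, 141.8]), array([122.9, 142.6])]
```

Tray front is at 141.5 and the fence face at about 142, so they touch; tray centre is at 84 with the bar at about 84–85.

```bash
python3 -c "
from h import *
print(robot.sign_off())"
```

```text
the job is handed in; nothing more can be done
None
```

The job is handed in at about 44 s; no verdict came back. The bar was found at riser y ≈ 84 mm, the stop is clamped with its face at about 142 mm, the tray rests against it centred over the bar with all four jars inside, and the bystanders were left alone.

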